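# Clear the strap bench for the next run

### The job

The run of straps is finished, so clear this leather bench for the next one. Lay the long flat tools (skiving knife, glue spatula, bone folder: whichever are out) flat in the tray's long lanes, one to a lane, with the blade or point towards the tall guard strip, and lay the short wooden edge slickers flat in the two crosswise recesses, one to a recess. Turn the pointer knob of the strap-length counter back to its zero stop, and stand the maul upright on its white head right against the front face of the stone (butt the head against the stone and raise the handle); leave the jar, bottle and spool alone.

Things in the scene. Friction and masses are not known exactly. Their poses are not given: they have to be found in the camera images.
- tray: Fixed light-wood, leather-lined tray, 210 (x) x 316 (y) x 20 mm, origin under its centre, +x to the robot's right; recesses 12 mm deep, floor 8 mm above the bench. Lanes at -y (near the robot), cross recesses at +y; guard strip 36 mm tall along the lanes' +x end. For fingers the lands are cut to floor level at x -35 to 35 (all lanes, y -158 to 36) and at y 58 to 128 (both cross recesses, all x).
- lane0 (a point): centre of the floor of the long lane at tray y = -128 mm (nearest the robot); lane 190 mm long along tray x, 36 mm wide; axes as the tray's
- lane1 (a point): centre of the floor of the middle long lane, tray y = -70 mm; same size; axes as the tray's
- lane2 (a point): centre of the floor of the long lane at tray y = -12 mm; same size; axes as the tray's
- cross0 (a point): centre of the floor of the crosswise recess at tray (-48, 93) mm; recess 114 mm long along the tray's y, 42 mm wide; axes as the tray's
- cross1 (a point): centre of the floor of the crosswise recess at tray (48, 93) mm; same size; axes as the tray's
- knife: Skiving knife, 165 mm long: dark wooden handle 105 x 24 x 16 mm (x -82 to 22), steel blade 26 mm wide and 3 mm thick at mid-thickness (x 22 to 82). Origin at mid-length and mid-thickness, 8 mm above what it lies on; +x to the blade; about 75 g. May be absent. On the bench at the start.
- spatula: Glue spatula, 165 mm long: wooden handle 105 x 20 x 14 mm (x -82 to 22), steel blade 26 mm wide and 3 mm thick with a round end (to x 82). Origin at mid-length and mid-thickness, 7 mm above what it lies on; +x to the blade; about 60 g. May be absent. On the bench at the start.
- folder: Bone folder, an ivory-white flat bar 165 x 24 x 9 mm, round at one end (-x), tapering over its last 50 mm to a 15 mm wide point (+x). Origin at mid-length and mid-thickness, 4.5 mm above what it lies on; about 50 g. May be absent. On the bench at the start.
- knife_tip (a point): end of the knife's blade, 80 mm along +x from its origin
- spatula_tip (a point): end of the spatula's blade, 80 mm along +x from its origin
- folder_tip (a point): point of the bone folder, 80 mm along +x from its origin
- slicker_a: Edge slicker, a flat dark wooden bar 100 x 30 x 14 mm with round ends, both ends alike. Origin at its centre, 7 mm above what it lies on; long axis x; about 45 g. At the start flat on top of the stone. May be absent.
- slicker_b: A second edge slicker, the same as slicker_a.
- stone: Fixed dark granite tooling stone, 300 x 300 x 65 mm. Origin: centre of its underside. Its front face, towards the robot, is its x = -150 mm plane.
- maul: Maul, 190 mm, about 450 g, lying before the stone, head 15 to 50 mm from it, handle to the robot; it can roll. Origin: centre of its flat striking end, which it stands on; z runs along it to the butt. White head 62 mm in diameter (z 0 to 80), dark handle 27 mm (z 80 to 178), brass butt 36 mm (z 178 to 190). Lying, it rests level on its head alone, axis 31 mm up, the handle clear of the bench.
- counter: Fixed grey strap-length counter: base 165 x 108 x 10 mm, round housing 96 mm in diameter with an upward dial 66 mm above the bench, measuring wheel on its far side. Origin: under the dial's centre; the scale's zero is towards its own -x.
- reset (a joint): angle of the dial's pointer knob (rad): 0 at the zero stop, range 0 to 4.5; it grows clockwise seen from above, so it is reset by turning anticlockwise. Friction 0.04 N m; it stays where it is left.
- reset_grip (a point): on the knob's axis, 98 mm above the bench, the height to grip: the knob is a black bar 42 mm long, 14 mm thick and 32 mm tall (top at 105 mm). This point turns with the knob: its x axis runs along the bar, the pointer is at its -x.
- stamp_jar: bystander: brown jar full of steel stamps, 72 mm in diameter, 82 mm tall, stamps to 129 mm. Origin under its centre
- dye_bottle: bystander: dark bottle, 60 mm in diameter, 120 mm tall. Origin under its centre
- thread_spool: bystander: thread spool, 52 mm in diameter, 55 mm tall, standing on the bench left of the maul. Origin under its centre
Not all that is in view belongs to the job. What is shaped like the knife but purple is not meant.

How it is judged:
By the outcome, as a careful person would: the job done as asked, in the order asked, and still so for the second after the job is handed in, with the robot touching nothing.
Of knife, spatula, folder, slicker_a, slicker_b only 3 to 5 are there at a start; the rules pass over those that are not, and their reading is None.
At some moment in a run one of knife, spatula, folder, slicker_a, slicker_b may be knocked a few centimetres aside while the robot is not near it.
Once in a run the grip may slacken for a moment while it holds something.
It also fails if it takes over 210 s, if anything falls off the work surface, if the arm or the gripper's body presses on something with over 40 N, if the wrist force passes 120 N, or if a joint passes its speed limit or range.

### The arm

A 7-joint arm with a two-finger parallel gripper is mounted at the origin on the work surface. World frame = base frame: x ahead of the robot, y to its left, z up, the work surface at z = 0. Lengths are in mm, angles in rad, forces in N, time in s.
With the tool pointing down it reaches from about 350 to 900 mm from the base axis. Payload 8.1 kg.
Tool frame: the origin (TCP) lies midway between the tips of the shut fingers; the grasp point (between the pads) lies 19 mm behind it; y points along the fingers, z is the direction in which the jaws open and shut, and the axes are right-handed (so a half turn about y gives the same grasp; the last joint's range is limited). The gripper opens to 92 mm and grips with 3 to 60 N. Pads are 19 mm wide; open, the fingers measure 130 mm over their backs; the gripper's body (75 mm by 190 mm) begins 47 mm behind the grasp point.
Start: joints at [-1.271, 0.434, 0.025, 1.573, -0.012, 1.134, -0.075], TCP at [245.025, 574.982, 226.742] pointing down, gripper open.
Joint ranges: [-2.62, 2.62], [-0.44, 2.09], [-1.27, 1.32], [0.08, 2.57], [-1.32, 4.46], [0.12, 2], [-2.74, 2.74]. Speed limits (rad/s): [2.22, 2.22, 3.01, 3.01, 3.14, 3.14, 3.14].

### API

Orientations are given as a unit quaternion [w, x, y, z].
In Python, from rig import arm gives the robot as it stands.
- The arm moves only by the tool play_rows, never from a script. Its argument "commands" is a list of rows, each a list of 6 numbers: the shift along the tool's x, y, z in mm, then the turn, a rotation vector about the tool's x, y, z in degrees. A call has 1 to 10 rows; each row is the pose to reach, as a shift and turn from the pose measured when the call began, along the tool's axes at that moment; what a row does not reach only later rows make up. A row lasts 1/12 s, in which the tool goes at most 41.7 mm and 7.16 degrees, less where a joint would pass 70% of its speed; a pose out of reach is approached as far as the arm can. A call with a gripper value outside its range is refused whole. "fingers" is the finger opening in mm, from 0 to 91.8, set as the call begins (left out, the last holds). The fingers move at their own pace and stop on an object; "squeeze" is the grip in N (left out, the last holds). Time passes only in rows, so rows that repeat a pose let the fingers close. It gives the time, the measured TCP pose, the force and the opening at its end, in the units of the state.
- arm.state(): the state, without advancing time (a new reading comes with each control period).
- arm.read_camera(name): name is "scene" or "top"; returns a dict with "pixels" (400x640x3 uint8, red, green, blue), "fx", "fy", "cx", "cy" (pixels), "k1" (the pictures are not rectified: a ray, as slopes to the right and down, at radius r is drawn at 1 + k1 r^2 times it, then the intrinsics apply), "R" (3x3) and "t" (3): a world point X has camera coordinates R X + t. Camera axes: x right, y down, z forward; pixel columns grow to the right and rows downward; lengths in mm; the calibration is good to about 2 mm. A picture is of the moment at which its call begins. There is no depth.
- arm.job_done(): hands the job in, once; it reports no verdict.
The state is a dict: "t": time; "q": joint angles; "joint_vel": joint speeds; "joint_torque": joint torques, N m; "position": TCP position; "tcp_rot": TCP orientation; "force": force on the tool from outside, world axes, zero at the start; "moment": the same for the moment, N m; "opening": finger opening in mm.
Only numpy, scipy, OpenCV 4.12 (cv2) and the standard library are available. Lean on these libraries where they do the work, as an engineer would, in place of code of your own. Each camera call takes 0.05 s, during which the arm holds its last target. There are 200 camera calls.

## Working session

There is one attempt and no reset: what is moved stays moved. The work goes in short steps, Python scripts to look and compute and a tool call to move; the robot and the scene stay as the last step left them, time stands still between calls to the robot, and variables do not carry over. Pictures are saved under pics/ and viewed, about 12 in all and at most 16, crops included, and the job is handed in when it is done.

Besides the shell and the picture viewer there is one more tool, called as a command line: name --pt "numbers of a row" for each row, then --argument value for the rest. play_rows: Moves the arm, as the interface text tells. Its arguments: {"type":"object","properties":{"commands":{"type":"array","items":{"type":"array","items":{"type":"number"}}},"fingers":{"type":"number"},"squeeze":{"type":"number"}},"required":["commands"]}

```bash
ls; mkdir -p pics
cat > h.py <<'E'
import numpy as np, cv2
from scipy.spatial.transform import Rotation as Ro
from rig import arm
def rot():
    w,x,y,z=arm.state()["tcp_rot"]; return Ro.from_quat([x,y,z,w])
def snap(n):
    c=arm.read_camera(n); c["bgr"]=cv2.cvtColor(np.asarray(c["pixels"]),cv2.COLOR_RGB2BGR); return c
def ray(c,u,v):
    xd=np.array([(u-c["cx"])/c["fx"],(v-c["cy"])/c["fy"]]); p=xd.copy()
    for _ in range(30): p=xd/(1+c["k1"]*(p@p))
    R=np.array(c["R"]);t=np.array(c["t"])
    return -R.T@t, R.T@np.array([p[0],p[1],1])
def onz(c,u,v,z):
    o,d=ray(c,u,v); return o+d*(z-o[2])/d[2]
def proj(c,X):
    p=np.array(c["R"])@np.array(X,float)+np.array(c["t"]); s=p[:2]/p[2]; s=s*(1+c["k1"]*(s@s))
    return np.array([c["fx"]*s[0]+c["cx"],c["fy"]*s[1]+c["cy"]])
E
python3 - <<'E'
from h import *
for n in("scene","top"):
    c=snap(n); cv2.imwrite(f"pics/{n}0.png",c["bgr"]); print(n,c["fx"],c["k1"],(-np.array(c["R"]).T@c["t"]).round(),np.array(c["R"]).round(2).tolist())
s=arm.state();print(s); print(rot().as_matrix().round(3))
E
```

```text
pics
scene 463.967153114368 0.044823652472189314 [1148.  790. 1337.] [[-0.75, 0.66, -0.02], [0.52, 0.57, -0.64], [-0.41, -0.49, -0.77]]
top 438.3318434148439 -0.06160413806535966 [ 400.    9. 1541.] [[-0.01, -1.0, 0.01], [-1.0, 0.01, -0.07], [0.07, -0.01, -1.0]]
{'t': 0.1, 'q': array([-1.27057047,  0.43513006,  0.02494864,  1.57395869, -0.01161507,
        1.13399739, -0.07511359]), 'joint_vel': array([ 2.13532420e-03, -1.86951296e-03, -1.32324920e-04, -2.54616836e-03,
       -2.24456453e-03, -3.93029096e-05, -1.23853419e-03]), 'joint_torque': array([ 3.74754236e-03, -6.69128251e+01,  9.88466106e-01, -3.15147471e+01,
       -6.04740623e-02,  3.74111824e-02,  7.33854722e-05]), 'position': array([244.87098094, 574.56202453, 226.05593445]), 'tcp_rot': array([-0.69233479,  0.69328061, -0.14154323,  0.14142154]), 'force': array([ 0.77136604, -0.20772731,  0.71238848]), 'moment': array([-0.01221707,  0.01654169,  0.00247057]), 'opening': 91.69685770724985}
[[ 0.92  -0.     0.392]
 [-0.392 -0.001  0.92 ]
 [ 0.    -1.    -0.001]]
```

View pics/scene0.png

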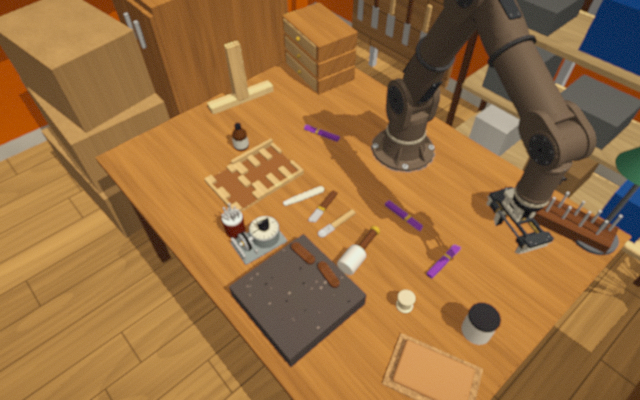

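View pics/top0.png

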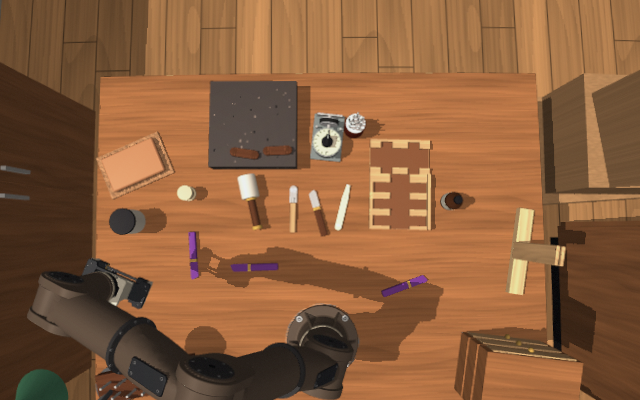

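Scene: stone at (603/307 mid in scene, 253,125 in top), maul (249,200), spatula (293,208), knife (318,213), folder (343,207), slickers (245,153) and (278,151), counter (327,137), tray (400,185) with the guard strip at its right end. The purple knife-shaped things, top (194,255), (255,267) and (405,286), are decoys. The candidate knife is the dark-handled one at (318,213). I'll confirm in one enlarged crop.

Run:
```python
from h import *
c=snap("top"); i=c["bgr"][100:240,236:436]; cv2.imwrite("pics/crop0.png",cv2.resize(i,None,fx=4,fy=4,interpolation=cv2.INTER_CUBIC))
c2=snap("scene")
```

```text
(no output)
```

View pics/crop0.png

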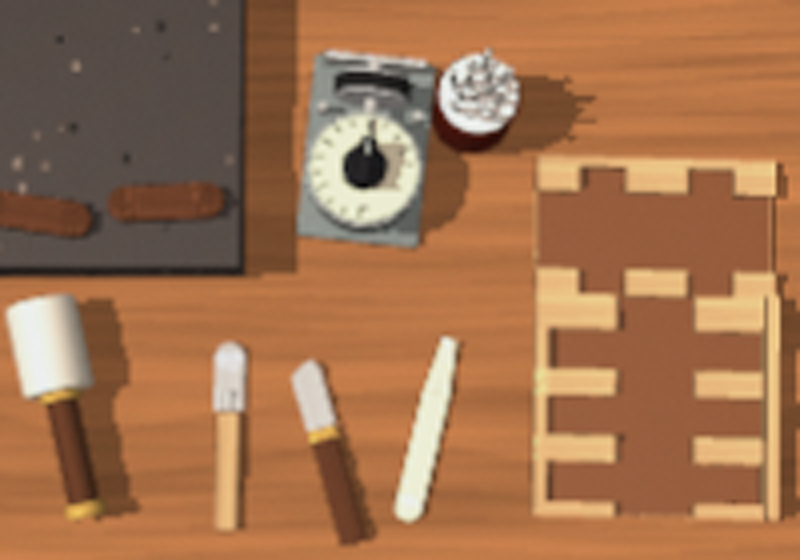

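Crop confirms: the knife (dark handle, brass ferrule, steel blade) runs from crop (308,361) to (355,540). The spatula is at (229,342–529), the folder point at (450,338) with its butt at (408,520), a slicker at (168,201), and the knob at (366,162) with its pointer up. The lanes run left to right, with the guard on the right.

```bash
cat >> h.py <<'E'
def cp(c,x,y,z,x0=236,y0=100,s=4): return onz(c,x0+(x+.5)/s-.5,y0+(y+.5)/s-.5,z)
def go(X,yaw,pos=None,R=None):
    "print shift in tool axes and turn (deg) from the current pose to TCP X, tool down, jaw (z) bearing yaw deg"
    s=arm.state(); p=np.array(s["position"]) ; R0=rot().as_matrix()
    a=np.deg2rad(yaw); z=np.array([np.cos(a),np.sin(a),0]); y=np.array([0,0,-1.]); x=np.cross(y,z)
    G=np.c_[x,y,z]; d=R0.T@(np.array(X)-p); w=Ro.from_matrix(R0.T@G).as_rotvec(degrees=True)
    print("goal",np.round(X,1),yaw,"shift",d.round(1),"turn",w.round(2)); return d,w
E
python3 - <<'E'
from h import *
c=snap("top")
def seg(n,a,b,z):
    A,B=cp(c,*a,z),cp(c,*b,z); d=A-B; print(n,"head",A[:2].round(1),"tail",B[:2].round(1),"mid",((A+B)/2)[:2].round(1),"len",np.hypot(*d[:2]).round(1),"bearing",np.degrees(np.arctan2(d[1],d[0])).round(1))
seg("spat",(230,341),(227,530),8); seg("knife",(308,360),(356,541),8); seg("fold",(451,337),(407,522),5)
seg("maul",(40,297),(84,517),31); seg("slb",(107,202),(229,200),79)
seg("trayleft",(536,157),(533,516),20); seg("traytop",(536,157),(777,160),20); seg("stonefront",(243,272),(0,272),65)
seg("traybot",(533,516),(780,521),20)
hsv=cv2.cvtColor(c["bgr"],cv2.COLOR_BGR2HSV)
m=cv2.inRange(hsv[80:172,205:300],(0,100,40),(20,255,255))
for k in cv2.findContours(m,0,1)[0]:
    if cv2.contourArea(k)>40:
        (u,v),wh,ang=cv2.minAreaRect(k); print("slick",u+205,v+80,wh,ang,onz(c,u+205,v+80,77).round(1))
cc=cp(c,364,170,66);print("dial",cc, cp(c,364,162,105))
for p in((318,50),(435,62),(418,247),(298,236)): print("base corner",cp(c,*p,10).round(1))
# scene cam check: tray corners etc
i=c["bgr"];
E
```

```text
spat head [542.   94.6] tail [376.6  98.5] mid [459.3  96.5] len 165.4 bearing -1.4
knife head [524.5  26.3] tail [365.7 -13.8] mid [445.1   6.2] len 163.8 bearing 14.2
fold head [543.6 -99.8] tail [381.6 -58.7] mid [462.6 -79.2] len 167.1 bearing -14.2
maul head [580.1 257.6] tail [389.5 220. ] mid [484.8 238.8] len 194.2 bearing 11.2
slb head [654.1 193.3] tail [654.6  90.6] mid [654.4 141.9] len 102.7 bearing 90.3
trayleft head [ 700.4 -176.3] tail [ 385.6 -167.4] mid [ 543.  -171.9] len 315.0 bearing -1.6
traytop head [ 700.4 -176.3] tail [ 696.2 -390. ] mid [ 698.3 -283.2] len 213.8 bearing 88.9
stonefront head [595.3  79.9] tail [597.7 286. ] mid [596.5 183. ] len 206.1 bearing -90.7
traybot head [ 385.6 -167.4] tail [ 378.2 -383.3] mid [ 381.9 -275.4] len 216.0 bearing 88.0
slick 251.99999237060547 125.49999237060547 (93.99998474121094, 90.99998474121094) -0.0 [739.3 228.7  77. ]
dial [681.466948   -23.73575507  66.        ] [680.74385856 -22.95201988 105.        ]
base corner [800.6  14.5  10. ]
base corner [788.7 -89.4  10. ]
base corner [623.  -71.7  10. ]
base corner [633.9  33.9  10. ]
```

Run:
```python
from h import *
go((445,6,130),104.2)
```

```text
goal [445   6 130] 104.2 shift [ 407.    96.7 -444.7] turn [ 4.000e-02 -3.728e+01 -1.000e-02]
```

play_rows --pt "407 97 -445 0 -37.3 0" --pt "407 97 -445 0 -37.3 0" --pt "407 97 -445 0 -37.3 0" --pt "407 97 -445 0 -37.3 0" --pt "407 97 -445 0 -37.3 0" --pt "407 97 -445 0 -37.3 0" --pt "407 97 -445 0 -37.3 0" --pt "407 97 -445 0 -37.3 0" --pt "407 97 -445 0 -37.3 0" --pt "407 97 -445 0 -37.3 0" --fingers 55

```text
t: 1.08
position: [381.4, 185.4, 160.6]
tcp_rot: [-0.702, 0.702, 0.088, -0.087]
force: [0.6, 0.3, 0.8]
opening: 54.9
```

Run:
```python
from h import *
go((445,6,100),104.2); print(arm.state()["q"].round(2))
```

```text
goal [445   6 100] 104.2 shift [  17.5   60.7 -189.5] turn [0.02 0.02 0.02]
[-0.61  0.19  0.03  2.12 -0.01  0.83  1.25]
```

play_rows --pt "17.5 60 -189.5 0 0 0" --pt "17.5 60 -189.5 0 0 0" --pt "17.5 60 -189.5 0 0 0" --pt "17.5 60 -189.5 0 0 0" --pt "17.5 60 -189.5 0 0 0" --pt "17.5 60 -189.5 0 0 0" --pt "17.5 60 -189.5 0 0 0" --pt "17.5 60 -189.5 0 0 0"

```text
t: 1.75
position: [444.8, 6.5, 100.7]
tcp_rot: [0.702, -0.702, -0.087, 0.087]
force: [-1.2, 0.9, 0.7]
opening: 55.2
```

Run:
```python
from h import *
c=snap("scene"); go((445,6,3),104.2); print(arm.state()["q"].round(2))
i=c["bgr"][130:270,240:440]; cv2.imwrite("pics/s1.png",cv2.resize(i,None,fx=4,fy=4,interpolation=cv2.INTER_CUBIC))
```

```text
goal [445   6   3] 104.2 shift [-0.2 97.9 -1.2] turn [-0.01  0.1   0.03]
[-0.24  0.31  0.13  2.15 -0.06  0.68  1.75]
```

View pics/s1.png

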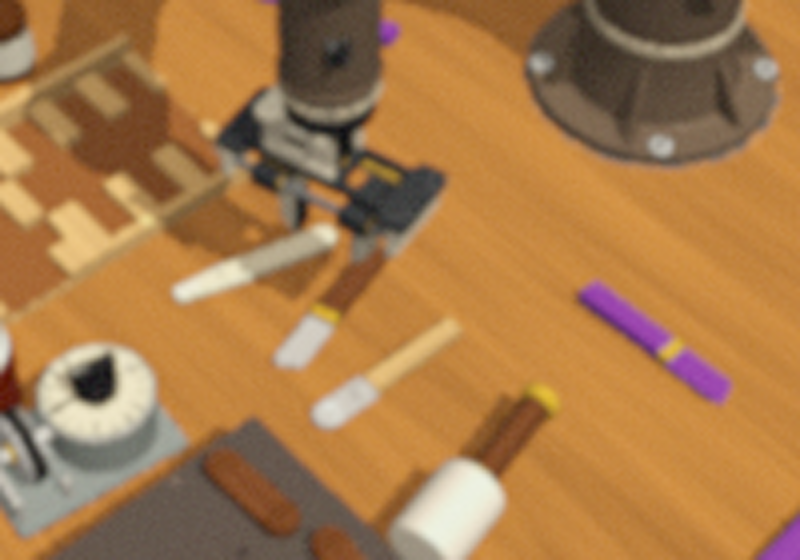

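Knife (crop 330,310) lies between the fingers, with the folder and spatula clear of them. Descend, grip, lift.

play_rows --pt "0 40 -1 0 0 0" --pt "0 80 -1 0 0 0" --pt "0 97 -1 0 0 0" --pt "0 97.5 -1 0 0 0" --pt "0 97.5 -1 0 0 0"

```text
t: 2.22
position: [444.7, 7.9, 3.0]
tcp_rot: [0.702, -0.701, -0.089, 0.089]
force: [0.4, -0.2, 0.9]
opening: 55.1
```

play_rows --pt "0 0 0 0 0 0" --pt "0 0 0 0 0 0" --pt "0 0 0 0 0 0" --pt "0 0 0 0 0 0" --pt "0 0 0 0 0 0" --pt "0 0 0 0 0 0" --fingers 0 --squeeze 30

```text
t: 2.72
position: [444.9, 8.0, 3.3]
tcp_rot: [0.702, -0.701, -0.089, 0.089]
force: [-0.6, 0.5, 4.8]
opening: 23.9
```

play_rows --pt "0 -35 0 0 0 0" --pt "0 -75 0 0 0 0" --pt "0 -75 0 0 0 0" --pt "0 -75 0 0 0 0"

```text
t: 3.05
position: [446.5, 8.1, 80.2]
tcp_rot: [0.702, -0.701, -0.091, 0.087]
force: [-0.9, -0.3, -1.5]
opening: 23.9
```

Run:
```python
from h import *
go((470.3,-276.7,80),-1.5); print(arm.state()["q"].round(2))
```

```text
goal [ 470.3 -276.7   80. ] -1.5 shift [-4.800e+01 -2.000e-01 -2.817e+02] turn [ -0.27 105.95   0.15]
[-0.24  0.35  0.13  2.17 -0.08  0.62  1.77]
```

play_rows --pt "-48 0 -282 0 106 0" --pt "-48 0 -282 0 106 0" --pt "-48 0 -282 0 106 0" --pt "-48 0 -282 0 106 0" --pt "-48 0 -282 0 106 0" --pt "-48 0 -282 0 106 0" --pt "-48 0 -282 0 106 0" --pt "-48 0 -282 0 106 0" --pt "-48 0 -282 0 106 0" --pt "-48 0 -282 0 106 0"

```text
t: 3.88
position: [469.1, -277.8, 78.3]
tcp_rot: [0.62, -0.619, 0.341, -0.34]
force: [0.3, 0.4, -1.3]
opening: 23.9
```

Run:
```python
from h import *
go((528.3,-278.2,60),-1.5); print(arm.state()["q"].round(2),arm.state()["opening"])
```

```text
goal [ 528.3 -278.2   60. ] -1.5 shift [32.1 18.3 49.8] turn [-0.06 33.86 -0.15]
[ 0.08  0.51  0.49  1.96 -0.35  0.75  1.35] 23.949734024442485
```

play_rows --pt "32 18 50 0 34 0" --pt "32 18 50 0 34 0" --pt "32 18 50 0 34 0" --pt "32 18 50 0 34 0" --pt "32 18 50 0 34 0" --pt "32 18 50 0 34 0" --pt "32 18 50 0 34 0"

```text
t: 4.47
position: [527.6, -277.8, 59.1]
tcp_rot: [0.494, -0.493, 0.507, -0.505]
force: [0.4, 0.0, -0.8]
opening: 23.7
```

Run:
```python
from h import *
c=snap("top"); go((528.3,-278.2,11),-1.5); print(arm.state()["q"].round(2),arm.state()["opening"])
i=c["bgr"][130:240,345:455]; cv2.imwrite("pics/t2.png",cv2.resize(i,None,fx=5,fy=5,interpolation=cv2.INTER_CUBIC))
```

```text
goal [ 528.3 -278.2   11. ] -1.5 shift [ 0.5 48.4  0.6] turn [ 0.08  0.07 -0.16]
[-0.03  0.65  0.64  1.85 -0.52  0.82  0.85] 23.637404999617267
```

View pics/t2.png

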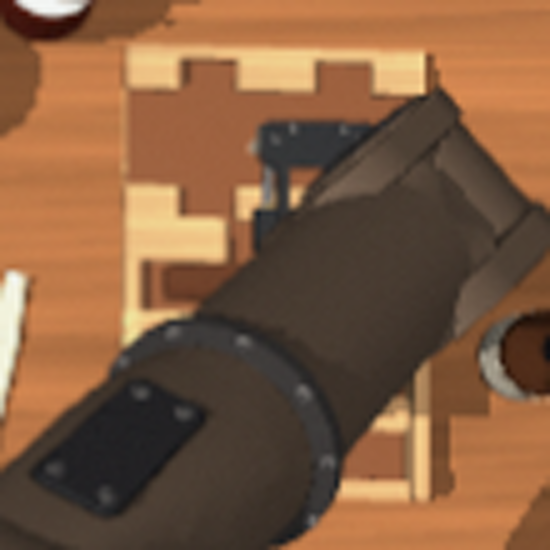

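Knife handle end at crop (165,283) lines up with lane2. Lower, release and rise.

play_rows --pt "0.5 30 0.6 0 0 0" --pt "0.5 42 0.6 0 0 0" --pt "0.5 48 0.6 0 0 0" --pt "0.5 48 0.6 0 0 0"

```text
t: 4.85
position: [527.3, -278.0, 10.8]
tcp_rot: [0.494, -0.494, 0.508, -0.504]
force: [-0.2, -0.4, -0.7]
opening: 23.6
```

play_rows --pt "0 0 0 0 0 0" --pt "0 0 0 0 0 0" --pt "0 0 0 0 0 0" --pt "0 -30 0 0 0 0" --pt "0 -70 0 0 0 0" --pt "0 -80 0 0 0 0" --fingers 42

```text
t: 5.35
position: [529.2, -280.2, 95.5]
tcp_rot: [-0.495, 0.493, -0.506, 0.506]
force: [0.5, -1.8, 0.1]
opening: 41.6
```

Run:
```python
from h import *
go((459,96.5,100),88.6); print(arm.state()["q"].round(2),arm.state()["opening"])
```

```text
goal [459.   96.5 100. ] 88.6 shift [-374.9   -4.   -79.5] turn [ -0.15 -90.01   0.  ]
[-0.05  0.6   0.68  1.82 -0.48  0.88  0.82] 41.55406463507881
```

play_rows --pt "-375 -4 -80 0 -90 0" --pt "-375 -4 -80 0 -90 0" --pt "-375 -4 -80 0 -90 0" --pt "-375 -4 -80 0 -90 0" --pt "-375 -4 -80 0 -90 0" --pt "-375 -4 -80 0 -90 0" --pt "-375 -4 -80 0 -90 0" --pt "-375 -4 -80 0 -90 0" --pt "-375 -4 -80 0 -90 0" --pt "-375 -4 -80 0 -90 0" --fingers 55

```text
t: 6.18
position: [457.1, 104.5, 100.4]
tcp_rot: [0.699, -0.696, 0.116, -0.116]
force: [0.3, -0.4, -0.4]
opening: 55.1
```

Run:
```python
from h import *
go((459,96.5,90),88.6); print(arm.state()["q"].round(2))
c=snap("top");i=c["bgr"][100:240,275:445]; cv2.imwrite("pics/t3.png",cv2.resize(i,None,fx=4,fy=4,interpolation=cv2.INTER_CUBIC))
```

```text
goal [459.   96.5  90. ] 88.6 shift [ 4.4 10.4 -7. ] turn [ -0.27 -17.48  -0.  ]
[-0.61  0.35  0.35  2.12 -0.19  0.7   1.11]
```

View pics/t3.png

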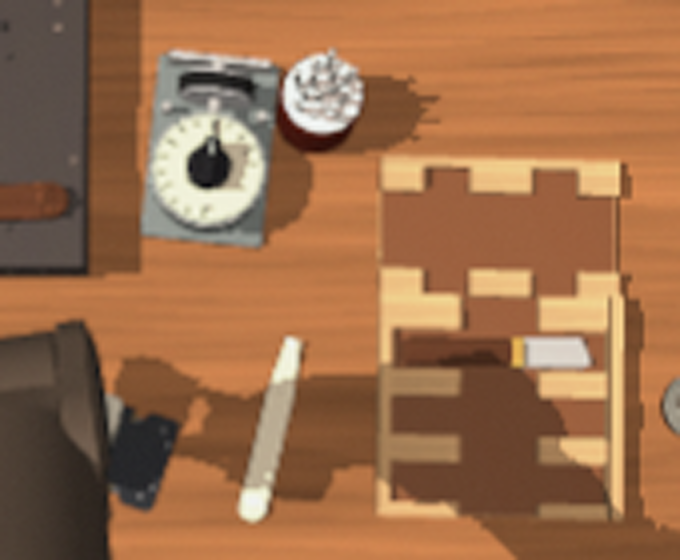

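The knife lies in lane2 at crop (395–590,350), blade to the guard. Next, the spatula.

play_rows --pt "4.4 10 -7 0 -17.5 0" --pt "4.4 10 -7 0 -17.5 0" --pt "4.4 10 -7 0 -17.5 0" --pt "4.4 10 -7 0 -17.5 0" --pt "4.4 10 -7 0 -17.5 0"

```text
t: 6.65
position: [460.0, 93.6, 90.7]
tcp_rot: [0.708, -0.706, 0.007, -0.008]
force: [0.4, 0.2, -0.1]
opening: 54.9
```

Run:
```python
from h import *
c=snap("scene"); go((459,96.5,3),88.6)
hsv=cv2.cvtColor(c["bgr"],cv2.COLOR_BGR2HSV)
i=c["bgr"][130:290,260:460]; cv2.imwrite("pics/s4.png",cv2.resize(i,None,fx=3.5,fy=3.5,interpolation=cv2.INTER_CUBIC))
for X in((376.6,98.5,7),(542,94.6,7)): print(proj(c,X),((proj(c,X)-[260,130])*3.5).round())
```

```text
goal [459.   96.5   3. ] 88.6 shift [-1.1 87.7  2.4] turn [-0.21  0.23  0.09]
[352.88438574 211.31871938] [325. 285.]
[318.0570067 235.9149009] [203. 371.]
```

View pics/s4.png

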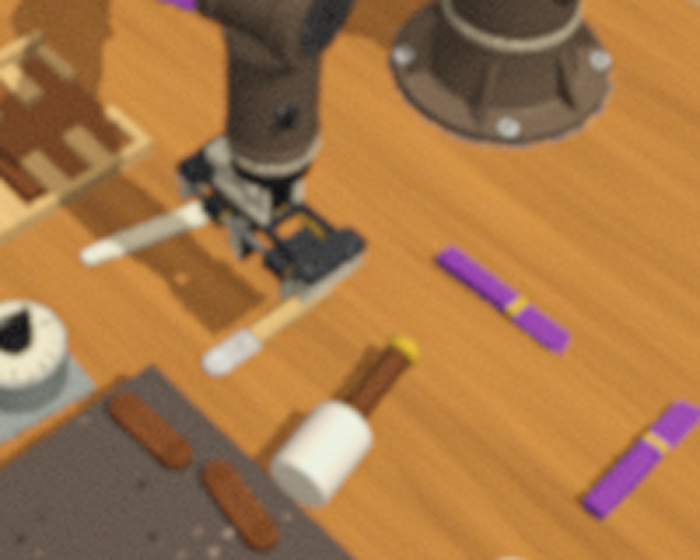

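The spatula is where it was measured (blade end at crop (205,368)). Grip it.

play_rows --pt "-1 40 2.4 0 0 0" --pt "-1 75 2.4 0 0 0" --pt "-1 87.5 2.4 0 0 0" --pt "-1 87.5 2.4 0 0 0" --pt "-1 87.5 2.4 0 0 0"

```text
t: 7.12
position: [458.8, 96.0, 2.6]
tcp_rot: [0.708, -0.706, 0.008, -0.009]
force: [0.2, 0.3, -0.4]
opening: 54.8
```

play_rows --pt "0 0 0 0 0 0" --pt "0 0 0 0 0 0" --pt "0 0 0 0 0 0" --pt "0 0 0 0 0 0" --pt "0 0 0 0 0 0" --pt "0 0 0 0 0 0" --fingers 0 --squeeze 30

```text
t: 7.62
position: [459.0, 96.1, 2.7]
tcp_rot: [0.708, -0.706, 0.008, -0.009]
force: [0.1, 0.4, 1.7]
opening: 19.6
```

play_rows --pt "0 -35 0 0 0 0" --pt "0 -75 0 0 0 0" --pt "0 -75 0 0 0 0" --pt "0 -75 0 0 0 0"

```text
t: 7.95
position: [460.4, 96.4, 79.6]
tcp_rot: [0.709, -0.705, 0.007, -0.01]
force: [-0.1, 0.8, -0.8]
opening: 19.9
```

Run:
```python
from h import *
go((470.3,-276.7,80),-1.5); print(arm.state()["q"].round(2))
```

```text
goal [ 470.3 -276.7   80. ] -1.5 shift [  18.9   -2.  -372.8] turn [-4.400e-01  9.012e+01  1.000e-02]
[-0.53  0.38  0.27  2.13 -0.17  0.64  1.41]
```

play_rows --pt "19 -2 -373 -0.4 90 0" --pt "19 -2 -373 -0.4 90 0" --pt "19 -2 -373 -0.4 90 0" --pt "19 -2 -373 -0.4 90 0" --pt "19 -2 -373 -0.4 90 0" --pt "19 -2 -373 -0.4 90 0" --pt "19 -2 -373 -0.4 90 0" --pt "19 -2 -373 -0.4 90 0" --pt "19 -2 -373 -0.4 90 0" --pt "19 -2 -373 -0.4 90 0"

```text
t: 8.78
position: [468.4, -286.7, 80.0]
tcp_rot: [-0.564, 0.567, -0.423, 0.427]
force: [0.2, -0.9, -0.4]
opening: 19.9
```

play_rows --pt "0 15 0 0 18 0" --pt "0 15 0 0 18 0" --pt "0 15 0 0 18 0" --pt "0 15 0 0 18 0"

```text
t: 9.12
position: [467.4, -286.4, 63.4]
tcp_rot: [-0.489, 0.492, -0.508, 0.51]
force: [-0.6, 0.4, -0.2]
opening: 19.7
```

Run:
```python
from h import *
go((470.3,-276.7,11),-1.5); print(arm.state()["q"].round(2),arm.state()["opening"])
```

```text
goal [ 470.3 -276.7   11. ] -1.5 shift [-10.1  52.3   2.6] turn [ 0.09 -0.63  0.32]
[-0.04  0.59  0.7   1.98 -0.53  0.76  0.94] 19.72454033120532
```

play_rows --pt "-10 20 2.6 0 -0.6 0.3" --pt "-10 35 2.6 0 -0.6 0.3" --pt "-10 46 2.6 0 -0.6 0.3" --pt "-10 52 2.6 0 -0.6 0.3" --pt "-10 52 2.6 0 -0.6 0.3"

```text
t: 9.53
position: [469.5, -276.9, 10.4]
tcp_rot: [0.493, -0.494, 0.507, -0.506]
force: [-0.1, -0.6, -0.7]
opening: 19.7
```

play_rows --pt "0 0 0 0 0 0" --pt "0 0 0 0 0 0" --pt "0 0 0 0 0 0" --pt "0 -30 0 0 0 0" --pt "0 -70 0 0 0 0" --pt "0 -80 0 0 0 0" --fingers 42

```text
t: 10.03
position: [471.2, -278.8, 94.8]
tcp_rot: [-0.493, 0.494, -0.506, 0.507]
force: [1.3, -0.5, 0.4]
opening: 41.9
```

Run:
```python
from h import *
go((460,-78.6,80),75.8); print(arm.state()["q"].round(2),arm.state()["opening"])
```

```text
goal [460.  -78.6  80. ] 75.8 shift [-199.9   14.3  -16.5] turn [ 1.000e-02 -7.731e+01  1.700e-01]
[-0.08  0.54  0.74  1.96 -0.49  0.82  0.9 ] 41.882527428296605
```

play_rows --pt "-200 14 -16.5 0 -77 0" --pt "-200 14 -16.5 0 -77 0" --pt "-200 14 -16.5 0 -77 0" --pt "-200 14 -16.5 0 -77 0" --pt "-200 14 -16.5 0 -77 0" --pt "-200 14 -16.5 0 -77 0" --pt "-200 14 -16.5 0 -77 0" --pt "-200 14 -16.5 0 -77 0" --pt "-200 14 -16.5 0 -77 0" --pt "-200 14 -16.5 0 -77 0" --fingers 55

```text
t: 10.87
position: [460.3, -78.4, 80.6]
tcp_rot: [-0.696, 0.698, -0.119, 0.12]
force: [1.0, 0.3, -0.2]
opening: 55.1
```

Run:
```python
from h import *
go((461.5,-79,2),75.8); print(arm.state()["q"].round(2))
c=snap("scene");i=c["bgr"][110:250,200:400]; cv2.imwrite("pics/s5.png",cv2.resize(i,None,fx=4,fy=4,interpolation=cv2.INTER_CUBIC))
for X in((543.6,-99.8,5),(381.6,-58.7,5)): print(((proj(c,X)-[200,110])*4).round())
```

```text
goal [461.5 -79.    2. ] 75.8 shift [ 1.1 78.6 -0. ] turn [ 0.1  -5.26  0.16]
[-0.26  0.39  0.4   2.14 -0.24  0.65  1.54]
[330. 376.]
[491. 312.]
```

View pics/s5.png

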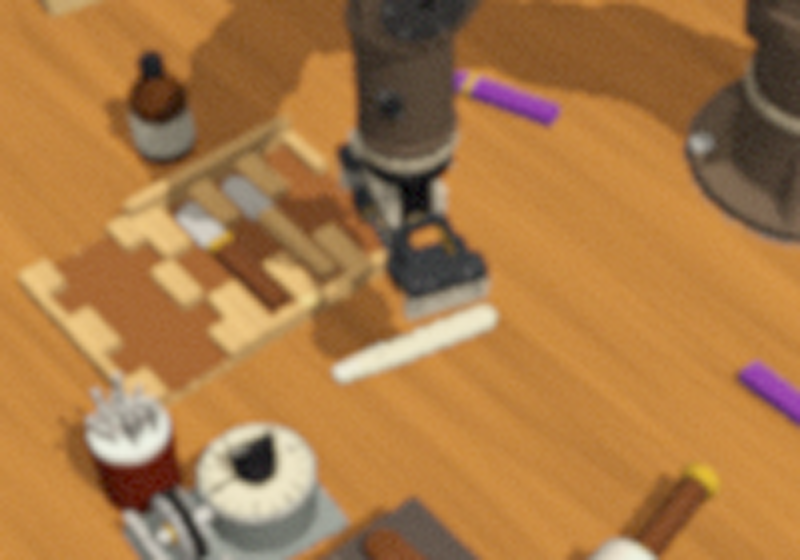

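Knife and spatula are in their lanes, and the folder is at crop (335,375)–(490,315) as predicted. Grip it.

play_rows --pt "1 35 0 0 -5.3 0" --pt "1 65 0 0 -5.3 0" --pt "1 78 0 0 -5.3 0" --pt "1 78.3 0 0 -5.3 0" --pt "1 78.3 0 0 -5.3 0"

```text
t: 11.33
position: [461.1, -79.5, 1.9]
tcp_rot: [-0.701, 0.703, -0.085, 0.086]
force: [-0.3, -0.2, 0.9]
opening: 55.2
```

play_rows --pt "0 0 0 0 0 0" --pt "0 0 0 0 0 0" --pt "0 0 0 0 0 0" --pt "0 0 0 0 0 0" --pt "0 0 0 0 0 0" --pt "0 0 0 0 0 0" --fingers 0 --squeeze 30

```text
t: 11.83
position: [461.3, -79.4, 2.1]
tcp_rot: [-0.701, 0.703, -0.085, 0.086]
force: [-0.2, 0.2, 1.8]
opening: 23.7
```

play_rows --pt "0 -35 0 0 0 0" --pt "0 -75 0 0 0 0" --pt "0 -75 0 0 0 0" --pt "0 -75 0 0 0 0"

```text
t: 12.17
position: [462.7, -79.2, 79.0]
tcp_rot: [-0.701, 0.703, -0.083, 0.088]
force: [-0.5, 0.7, -1.4]
opening: 23.6
```

Run:
```python
from h import *
go((412.3,-275.1,70),-1.5); print(arm.state()["q"].round(2))
```

```text
goal [ 412.3 -275.1   70. ] -1.5 shift [  -2.1    9.1 -202.3] turn [-0.22 77.65  0.36]
[-0.24  0.39  0.38  2.14 -0.24  0.64  1.63]
```

play_rows --pt "-2 9 -202 -0.2 77.6 0.4" --pt "-2 9 -202 -0.2 77.6 0.4" --pt "-2 9 -202 -0.2 77.6 0.4" --pt "-2 9 -202 -0.2 77.6 0.4" --pt "-2 9 -202 -0.2 77.6 0.4" --pt "-2 9 -202 -0.2 77.6 0.4" --pt "-2 9 -202 -0.2 77.6 0.4" --pt "-2 9 -202 -0.2 77.6 0.4" --pt "-2 9 -202 -0.2 77.6 0.4" --pt "-2 9 -202 -0.2 77.6 0.4"

```text
t: 13.0
position: [411.6, -274.6, 69.0]
tcp_rot: [-0.517, 0.518, -0.482, 0.481]
force: [0.3, -0.5, -0.0]
opening: 23.6
```

Run:
```python
from h import *
go((412.3,-275.1,10),-1.5); print(arm.state()["q"].round(2),arm.state()["opening"])
```

```text
goal [ 412.3 -275.1   10. ] -1.5 shift [ 0.6 59.   0.7] turn [ 0.12  5.63 -0.05]
[-0.05  0.51  0.72  2.1  -0.52  0.71  1.09] 23.60424300941508
```

play_rows --pt "0.6 25 0.7 0 5.6 0" --pt "0.6 42 0.7 0 5.6 0" --pt "0.6 53 0.7 0 5.6 0" --pt "0.6 59 0.7 0 5.6 0" --pt "0.6 59 0.7 0 5.6 0"

```text
t: 13.42
position: [411.1, -274.7, 9.0]
tcp_rot: [0.493, -0.494, 0.508, -0.505]
force: [-0.1, -0.7, -0.6]
opening: 23.7
```

play_rows --pt "0 0 0 0 0 0" --pt "0 0 0 0 0 0" --pt "0 0 0 0 0 0" --pt "0 -40 0 0 0 0" --pt "0 -80 0 0 0 0" --pt "0 -120 0 0 0 0" --pt "0 -150 0 0 0 0" --fingers 42

```text
t: 14.0
position: [411.6, -275.8, 161.7]
tcp_rot: [0.493, -0.494, 0.508, -0.505]
force: [1.0, -0.6, -0.4]
opening: 42.0
```

Run:
```python
from h import *
c=snap("top")
i=c["bgr"][130:240,345:455]; i=np.vstack([cv2.resize(i,None,fx=5,fy=5,interpolation=cv2.INTER_CUBIC)]); 
j=cv2.resize(c["bgr"][135:170,205:300],None,fx=5.8,fy=5.8,interpolation=cv2.INTER_CUBIC)[:,:550]
s=c["bgr"][135:170,210:300]; hsv=cv2.cvtColor(s,cv2.COLOR_BGR2HSV)
m=((s[:,:,2].astype(int)-s[:,:,0])>45).astype(np.uint8)*255
for k in cv2.findContours(m,0,1)[0]:
    if cv2.contourArea(k)>40:
        (u,v),wh,a=cv2.minAreaRect(k); M=cv2.moments(k); u,v=M["m10"]/M["m00"],M["m01"]/M["m00"]
        vx,vy,_,_=cv2.fitLine(np.argwhere(cv2.drawContours(m*0,[k],-1,1,-1))[:,::-1].astype(np.float32),2,0,.01,.01).ravel()
        print("slick px",u+210,v+135,wh,"bearing",np.degrees(np.arctan2(-vx,-vy)),onz(c,u+210,v+135,79).round(1))
cv2.imwrite("pics/t6.png",i)
go((654,142,150),0); print(arm.state()["q"].round(2))
```

```text
slick px 243.86435070306038 152.93961952026467 (28.441024780273438, 8.713146209716797) bearing -98.588554 [645.3 255.7  79. ]
slick px 277.0689655172414 149.99589490968802 (28.0, 9.0) bearing -87.35133 [654.  143.8  79. ]
slick px 294.34498834498834 152.8041958041958 (34.0, 89.0) bearing -75.938614 [643.8  85.7  79. ]
goal [654 142 150] 0 shift [-425.9   16.2  229. ] turn [-0.15 -1.53  0.04]
[-0.19  0.39  0.9   2.01 -0.38  0.92  0.88]
```

play_rows --pt "-426 0 229 0 -4.1 0" --pt "-426 0 229 0 -4.1 0" --pt "-426 0 229 0 -4.1 0" --pt "-426 0 229 0 -4.1 0" --pt "-426 0 229 0 -4.1 0" --pt "-426 0 229 0 -4.1 0" --pt "-426 0 229 0 -4.1 0" --pt "-426 0 229 0 -4.1 0" --pt "-426 0 229 0 -4.1 0" --pt "-426 0 229 0 -4.1 0" --fingers 55

```text
t: 14.88
position: [621.5, 87.5, 165.3]
tcp_rot: [0.512, -0.511, 0.488, -0.489]
force: [1.3, -0.7, 0.5]
opening: 55.0
```

Run:
```python
from h import *
go((654,143,110),2.6); print(arm.state()["q"].round(2))
c=snap("top"); i=c["bgr"][130:240,345:455]; cv2.imwrite("pics/t7.png",cv2.resize(i,None,fx=4,fy=4,interpolation=cv2.INTER_CUBIC))
```

```text
goal [654 143 110] 2.6 shift [-54.   55.3  34.8] turn [-0.15  0.01  0.03]
[-0.75  0.59  0.81  1.69 -0.48  1.07  0.27]
```

View pics/t7.png

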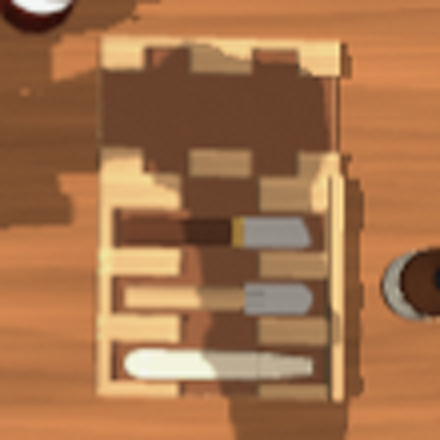

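All three long tools lie in their lanes, ends to the guard. The folder at crop (125–312,365) is inside lane0. Now slicker_b.

play_rows --pt "-54 40 35 0 0 0" --pt "-54 55 35 0 0 0" --pt "-54 55 35 0 0 0" --pt "-54 55 35 0 0 0"

```text
t: 15.27
position: [655.8, 157.9, 106.1]
tcp_rot: [0.516, -0.514, 0.485, -0.484]
force: [-1.1, 1.3, -1.1]
opening: 54.6
```

Run:
```python
from h import *
go((654,143,68),2.6); print(arm.state()["q"].round(2))
```

```text
goal [654 143  68] 2.6 shift [14.9 38.  -2.7] turn [-0.    0.9  -0.21]
[-0.76  0.72  0.75  1.61 -0.56  1.03  0.22]
```

play_rows --pt "15 15 -2.7 0 0.9 -0.2" --pt "15 30 -2.7 0 0.9 -0.2" --pt "15 37.5 -2.7 0 0.9 -0.2" --pt "15 38 -2.7 0 0.9 -0.2" --pt "15 38 -2.7 0 0.9 -0.2"

```text
t: 15.68
position: [654.0, 142.3, 68.7]
tcp_rot: [0.511, -0.511, 0.489, -0.489]
force: [1.2, -0.1, -0.3]
opening: 55.0
```

play_rows --pt "0 0 0 0 0 0" --pt "0 0 0 0 0 0" --pt "0 0 0 0 0 0" --pt "0 0 0 0 0 0" --pt "0 0 0 0 0 0" --pt "0 0 0 0 0 0" --fingers 0 --squeeze 30

```text
t: 16.18
position: [654.3, 142.5, 69.2]
tcp_rot: [0.511, -0.511, 0.489, -0.489]
force: [-1.3, 0.4, 4.2]
opening: 29.8
```

play_rows --pt "0 -40 0 0 0 0" --pt "0 -80 0 0 0 0" --pt "0 -115 0 0 0 0" --pt "0 -115 0 0 0 0" --pt "0 -115 0 0 0 0"

```text
t: 16.6
position: [655.5, 142.4, 186.5]
tcp_rot: [0.513, -0.51, 0.488, -0.489]
force: [-0.5, -0.4, -0.6]
opening: 30.0
```

Run:
```python
from h import *
go((632,-328.9,180),-91.5); print(arm.state()["q"].round(2))
```

```text
goal [ 632.  -328.9  180. ] -91.5 shift [469.8   5.5 -44.7] turn [-0.14 94.08 -0.3 ]
[-0.78  0.64  0.81  1.55 -0.5   1.16  0.18]
```

play_rows --pt "470 5 -45 0 94 -0.3" --pt "470 5 -45 0 94 -0.3" --pt "470 5 -45 0 94 -0.3" --pt "470 5 -45 0 94 -0.3" --pt "470 5 -45 0 94 -0.3" --pt "470 5 -45 0 94 -0.3" --pt "470 5 -45 0 94 -0.3" --pt "470 5 -45 0 94 -0.3" --pt "470 5 -45 0 94 -0.3" --pt "470 5 -45 0 94 -0.3"

```text
t: 17.43
position: [633.5, -274.9, 179.2]
tcp_rot: [0.127, -0.127, 0.696, -0.696]
force: [1.4, -0.1, -0.2]
opening: 29.7
```

Run:
```python
from h import *
go((632,-328.9,100),-91.5); print(arm.state()["q"].round(2),arm.state()["joint_vel"].round(2))
```

```text
goal [ 632.  -328.9  100. ] -91.5 shift [20.4 79.2 50. ] turn [1.000e-02 2.213e+01 1.000e-02]
[-0.24  0.79  1.07  1.51 -0.71  1.27 -0.29] [ 0.82  0.38  0.19 -0.48 -0.32  0.33 -0.72]
```

play_rows --pt "20 79 50 0 22 0" --pt "20 79 50 0 22 0" --pt "20 79 50 0 22 0" --pt "20 79 50 0 22 0" --pt "20 79 50 0 22 0" --pt "20 79 50 0 22 0"

```text
t: 17.93
position: [632.9, -328.0, 100.6]
tcp_rot: [0.007, -0.007, -0.707, 0.707]
force: [0.7, 0.1, 0.3]
opening: 29.6
```

Run:
```python
from h import *
go((632,-328.9,11),-91.5); print(arm.state()["q"].round(2),arm.state()["joint_vel"].round(2))
```

```text
goal [ 632.  -328.9   11. ] -91.5 shift [ 0.8 89.6  0.9] turn [-0.    0.41  0.01]
[-0.16  0.93  1.08  1.52 -0.85  1.22 -0.52] [-0.01 -0.02  0.   -0.01 -0.   -0.   -0.  ]
```

play_rows --pt "0.8 40 0.9 0 0.4 0" --pt "0.8 65 0.9 0 0.4 0" --pt "0.8 80 0.9 0 0.4 0" --pt "0.8 88.5 0.9 0 0.4 0" --pt "0.8 88.5 0.9 0 0.4 0"

```text
t: 18.35
position: [632.8, -327.6, 12.4]
tcp_rot: [-0.008, 0.008, 0.707, -0.707]
force: [0.1, 1.2, -0.2]
opening: 29.4
```

play_rows --pt "0 0 0 0 0 0" --pt "0 0 0 0 0 0" --pt "0 0 0 0 0 0" --pt "0 -40 0 0 0 0" --pt "0 -80 0 0 0 0" --pt "0 -120 0 0 0 0" --pt "0 -160 0 0 0 0" --pt "0 -170 0 0 0 0" --fingers 48

```text
t: 19.02
position: [634.1, -330.5, 190.4]
tcp_rot: [0.005, -0.011, -0.705, 0.709]
force: [-0.6, -1.1, 0.6]
opening: 48.1
```

Run:
```python
from h import *
go((645.5,255.5,180),-8.6); print(arm.state()["q"].round(2),arm.state()["joint_vel"].round(2))
```

```text
goal [645.5 255.5 180. ] -8.6 shift [   2.2    7.8 -586.1] turn [ -0.54 -82.72  -0.18]
[-0.17  0.85  1.15  1.43 -0.78  1.35 -0.58] [ 0.   -0.06  0.03 -0.08  0.06  0.12 -0.05]
```

play_rows --pt "2 5 -586 -0.5 -82.7 0" --pt "2 5 -586 -0.5 -82.7 0" --pt "2 5 -586 -0.5 -82.7 0" --pt "2 5 -586 -0.5 -82.7 0" --pt "2 5 -586 -0.5 -82.7 0" --pt "2 5 -586 -0.5 -82.7 0" --pt "2 5 -586 -0.5 -82.7 0" --pt "2 5 -586 -0.5 -82.7 0" --pt "2 5 -586 -0.5 -82.7 0" --pt "2 5 -586 -0.5 -82.7 0" --fingers 55

```text
t: 19.85
position: [641.9, 90.9, 183.5]
tcp_rot: [-0.41, 0.408, -0.576, 0.577]
force: [-0.1, -0.1, 0.5]
opening: 55.0
```

Run:
```python
from h import *
go((645.5,255.5,130),-8.6); print(arm.state()["q"].round(2),arm.state()["joint_vel"].round(2))
```

```text
goal [645.5 255.5 130. ] -8.6 shift [-156.4   53.8  -51.2] turn [ -0.19 -10.72  -0.14]
[-0.79  0.65  0.94  1.62 -0.56  1.16 -0.06] [-0.52 -0.03 -0.38 -0.2   0.2  -0.03  0.5 ]
```

play_rows --pt "-156 54 -51 0 -10.7 0" --pt "-156 54 -51 0 -10.7 0" --pt "-156 54 -51 0 -10.7 0" --pt "-156 54 -51 0 -10.7 0" --pt "-156 54 -51 0 -10.7 0" --pt "-156 54 -51 0 -10.7 0" --pt "-156 54 -51 0 -10.7 0"

```text
t: 20.43
position: [645.6, 255.1, 129.8]
tcp_rot: [-0.463, 0.46, -0.535, 0.537]
force: [0.1, -0.7, -0.5]
opening: 54.6
```

Run:
```python
from h import *
go((645.5,255.5,69),-8.6); print(arm.state()["q"].round(2),arm.state()["joint_vel"].round(2))
c=snap("scene");i=c["bgr"][110:310,200:400]; cv2.imwrite("pics/s8.png",cv2.resize(i,None,fx=3,fy=3,interpolation=cv2.INTER_CUBIC))
```

```text
goal [645.5 255.5  69. ] -8.6 shift [-0.3 60.8 -0.4] turn [-0.23  0.05 -0.08]
[-0.94  0.75  0.84  1.54 -0.61  1.12 -0.11] [ 0.03 -0.02  0.03  0.01  0.01 -0.    0.  ]
```

View pics/s8.png

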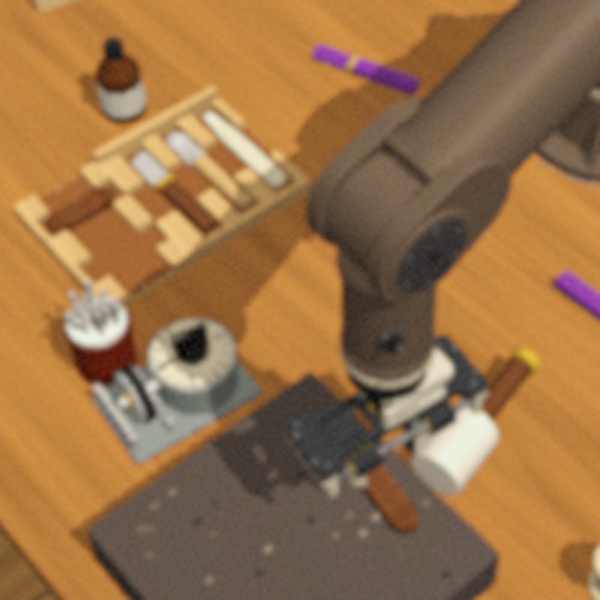

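slicker_b lies in cross1 at crop (80,205), and the gripper is astride slicker_a, visible end at crop (405,520). Grip it.

play_rows --pt "0 30 0 0 0 0" --pt "0 50 0 0 0 0" --pt "0 60 0 0 0 0" --pt "0 60.5 0 0 0 0" --pt "0 60.5 0 0 0 0"

```text
t: 20.9
position: [646.8, 252.3, 70.6]
tcp_rot: [-0.462, 0.459, -0.536, 0.538]
force: [0.5, 0.7, 0.5]
opening: 54.9
```

play_rows --pt "0 0 0 0 0 0" --pt "0 0 0 0 0 0" --pt "0 0 0 0 0 0" --pt "0 0 0 0 0 0" --pt "0 0 0 0 0 0" --pt "0 0 0 0 0 0" --fingers 0 --squeeze 30

```text
t: 21.4
position: [647.1, 252.5, 71.3]
tcp_rot: [-0.462, 0.459, -0.536, 0.538]
force: [-0.5, 0.5, 5.6]
opening: 29.6
```

play_rows --pt "0 -40 0 0 0 0" --pt "0 -80 0 0 0 0" --pt "0 -115 0 0 0 0" --pt "0 -115 0 0 0 0" --pt "0 -115 0 0 0 0"

```text
t: 21.82
position: [647.7, 252.5, 188.7]
tcp_rot: [-0.464, 0.457, -0.535, 0.538]
force: [-1.1, 0.1, -1.4]
opening: 29.2
```

Run:
```python
from h import *
go((634.5,-232.9,180),-91.5); print(arm.state()["q"].round(2))
```

```text
goal [ 634.5 -232.9  180. ] -91.5 shift [481.8   7.4  60.8] turn [-0.28 82.74 -0.57]
[-0.95  0.7   0.88  1.49 -0.56  1.21 -0.14]
```

play_rows --pt "482 5 61 -0.3 82.7 -0.6" --pt "482 5 61 -0.3 82.7 -0.6" --pt "482 5 61 -0.3 82.7 -0.6" --pt "482 5 61 -0.3 82.7 -0.6" --pt "482 5 61 -0.3 82.7 -0.6" --pt "482 5 61 -0.3 82.7 -0.6" --pt "482 5 61 -0.3 82.7 -0.6" --pt "482 5 61 -0.3 82.7 -0.6" --pt "482 5 61 -0.3 82.7 -0.6" --pt "482 5 61 -0.3 82.7 -0.6"

```text
t: 22.65
position: [635.4, -165.4, 181.3]
tcp_rot: [0.057, -0.058, 0.705, -0.705]
force: [0.7, -0.3, -1.1]
opening: 29.6
```

Run:
```python
from h import *
go((634.5,-232.9,90),-91.5); print(arm.state()["q"].round(2),arm.state()["opening"])
```

```text
goal [ 634.5 -232.9   90. ] -91.5 shift [11.6 91.3 66.5] turn [ 0.02 10.78  0.1 ]
[-0.47  0.77  1.16  1.6  -0.74  1.26 -0.59] 29.59404562455137
```

play_rows --pt "11.6 0 66 0 10.8 0" --pt "11.6 30 66 0 10.8 0" --pt "11.6 70 66 0 10.8 0" --pt "11.6 91 66 0 10.8 0" --pt "11.6 91 66 0 10.8 0" --pt "11.6 91 66 0 10.8 0"

```text
t: 23.15
position: [633.4, -231.7, 88.6]
tcp_rot: [-0.011, 0.007, 0.707, -0.707]
force: [0.2, 0.4, 0.8]
opening: 29.5
```

Run:
```python
from h import *
go((634.5,-232.9,14),-91.5); print(arm.state()["q"].round(2),arm.state()["opening"])
```

```text
goal [ 634.5 -232.9   14. ] -91.5 shift [-1.6 74.6  1.2] turn [ 0.06 -0.02  0.31]
[-0.33  0.9   1.1   1.64 -0.86  1.17 -0.61] 29.482717286707494
```

play_rows --pt "-1.5 35 1.2 0 0 0.3" --pt "-1.5 55 1.2 0 0 0.3" --pt "-1.5 68 1.2 0 0 0.3" --pt "-1.5 75 1.2 0 0 0.3" --pt "-1.5 75 1.2 0 0 0.3"

```text
t: 23.57
position: [635.1, -232.6, 14.4]
tcp_rot: [-0.009, 0.009, 0.707, -0.707]
force: [-0.4, -1.0, -0.6]
opening: 29.5
```

play_rows --pt "0 0 0 0 0 0" --pt "0 0 0 0 0 0" --pt "0 0 0 0 0 0" --pt "0 -40 0 0 0 0" --pt "0 -80 0 0 0 0" --pt "0 -120 0 0 0 0" --pt "0 -155 0 0 0 0" --pt "0 -155 0 0 0 0" --pt "0 -155 0 0 0 0" --fingers 48

```text
t: 24.32
position: [636.0, -233.8, 172.4]
tcp_rot: [0.007, -0.011, -0.707, 0.707]
force: [-0.0, -0.2, -0.5]
opening: 48.0
```

Run:
```python
from h import *
c=snap("scene");t=snap("top")
a=cv2.resize(c["bgr"][195:255,230:295],None,fx=6,fy=6,interpolation=cv2.INTER_CUBIC)
b=cv2.resize(t["bgr"][110:170,300:360],None,fx=6,fy=6,interpolation=cv2.INTER_CUBIC)
cv2.imwrite("pics/k9.png",np.hstack([a,b]))
for X in((681,-23,105),(681,-23,66)): print((proj(c,X)-[230,195])*6,(proj(t,X)-[300,110])*6)
go((681,-23,150),-95); print(arm.state()["q"].round(2),arm.state()["opening"])
```

```text
[196.86425697 152.54247525] [159.83072902 180.29157018]
[203.78188464 194.00824761] [158.46450531 193.5757174 ]
goal [681 -23 150] -95 shift [ -40.8   19.5 -210.4] turn [ 0.1   3.54 -0.03]
[-0.35  0.83  1.16  1.56 -0.78  1.28 -0.66] 47.70154956415462
```

View pics/k9.png

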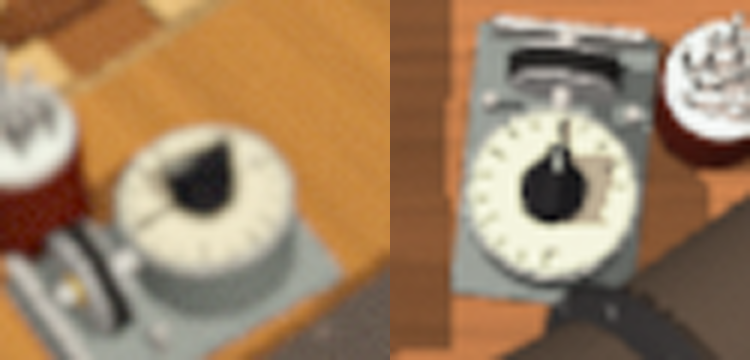

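Dial centre is at top-crop (163,193), about 2 mm to the right of my estimate. The knob bar runs along world x with its white pointer mark at the far end (top crop (168,155)), about half a turn from zero. Both slickers are placed. Approach the knob.

play_rows --pt "-41 20 -209 0 3.5 0" --pt "-41 20 -209 0 3.5 0" --pt "-41 20 -209 0 3.5 0" --pt "-41 20 -209 0 3.5 0" --pt "-41 20 -209 0 3.5 0" --pt "-41 20 -209 0 3.5 0" --pt "-41 20 -209 0 3.5 0" --pt "-41 20 -209 0 3.5 0" --fingers 45

```text
t: 25.08
position: [680.5, -23.8, 148.0]
tcp_rot: [-0.031, 0.03, 0.707, -0.706]
force: [-0.4, 0.1, 0.1]
opening: 45.6
```

Run:
```python
from h import *
go((681,-24.5,79),-95); print(arm.state()["q"].round(2),arm.state()["moment"].round(2))
```

```text
goal [681.  -24.5  79. ] -95 shift [-0.6 69.   0.7] turn [0.05 0.11 0.09]
[-0.67  0.88  1.19  1.57 -0.84  1.29 -1.  ] [-0.09  0.18  0.05]
```

play_rows --pt "-0.6 30 0.7 0 0 0" --pt "-0.6 55 0.7 0 0 0" --pt "-0.6 68 0.7 0 0 0" --pt "-0.6 69 0.7 0 0 0" --pt "-0.6 69 0.7 0 0 0"

```text
t: 25.5
position: [680.4, -25.9, 78.8]
tcp_rot: [-0.032, 0.03, 0.707, -0.706]
force: [0.4, -0.6, 1.1]
opening: 44.9
```

play_rows --pt "0 0 0 0 0 0" --pt "0 0 0 0 0 0" --pt "0 0 0 0 0 0" --pt "0 0 0 0 0 0" --pt "0 0 0 0 0 0" --pt "0 0 0 0 0 0" --fingers 0 --squeeze 15

```text
t: 26.0
position: [680.6, -23.3, 79.4]
tcp_rot: [-0.031, 0.029, 0.708, -0.705]
force: [-2.3, 7.7, 5.4]
opening: 13.8
```

Run:
```python
from h import *
s=arm.state();print(s["moment"].round(2),s["force"],s["opening"])
```

```text
[ 1.75  0.56 -0.01] [-2.26768826  7.72729244  5.44775006] 13.752532069944507
```

play_rows --pt "0 0 -1.5 0 -6 0" --pt "0 0 -1.5 0 -13 0" --pt "0 0 -1.5 0 -20 0" --pt "0 0 -1.5 0 -27 0" --pt "0 0 -1.5 0 -34 0" --pt "0 0 -1.5 0 -41 0" --pt "0 0 -1.5 0 -48 0" --pt "0 0 -1.5 0 -55 0" --pt "0 0 -1.5 0 -62 0" --pt "0 0 -1.5 0 -68 0"

```text
t: 26.83
position: [682.0, -25.6, 79.6]
tcp_rot: [-0.371, 0.371, -0.601, 0.602]
force: [8.5, -9.8, -11.8]
opening: 13.9
```

play_rows --pt "0 0 0 0 -6 0" --pt "0 0 0 0 -13 0" --pt "0 0 0 0 -20 0" --pt "0 0 0 0 -27 0" --pt "0 0 0 0 -34 0" --pt "0 0 0 0 -41 0" --pt "0 0 0 0 -48 0" --pt "0 0 0 0 -55 0" --pt "0 0 0 0 -62 0"

```text
t: 27.58
position: [684.6, -25.5, 79.6]
tcp_rot: [0.629, -0.629, 0.32, -0.325]
force: [11.6, -2.2, -13.6]
opening: 14.2
```

Run:
```python
from h import *
s=arm.state();print(s["q"].round(2),s["moment"].round(2),s["force"],s["opening"]);z=rot().as_matrix()[:,2];print("jaw",np.degrees(np.arctan2(z[1],z[0])))
```

```text
[-0.4   0.72  0.58  1.6  -0.46  0.95  0.97] [-0.18 -2.7  -0.01] [ 11.55086756  -2.24952777 -13.64765354] 14.235090141082978
jaw 35.70661413970565
```

play_rows --pt "0 0 1 0 -6 0" --pt "0 0 1 0 -12 0" --pt "0 0 1 0 -18 0" --pt "0 0 1 0 -24 0" --pt "0 0 1 0 -30 0" --pt "0 0 1 0 -35 0" --pt "0 0 1 0 -38 0" --pt "0 0 1 0 -40 0"

```text
t: 28.25
position: [685.8, -24.1, 79.5]
tcp_rot: [-0.702, 0.702, -0.084, 0.089]
force: [2.8, 2.9, -4.4]
opening: 13.8
```

```bash
cat > j.py <<'E'
from h import *
s=arm.state();print(s["q"].round(2),s["moment"].round(2),s["force"].round(1),s["opening"]);z=rot().as_matrix()[:,2];print("jaw",np.degrees(np.arctan2(z[1],z[0])))
E
python3 j.py
```

```text
[-0.29  0.69  0.39  1.59 -0.31  0.92  1.54] [ 0.65 -0.49 -0.06] [ 2.8  2.9 -4.4] 13.829702965595859
jaw 75.90903255323065
```

play_rows --pt "0 0 0 0 -2 0" --pt "0 0 0 0 -4 0" --pt "0 0 0 0 -6 0" --pt "0 0 0 0 -6 0" --pt "0 0 0 0 -6 0"

```text
t: 28.67
position: [685.9, -23.8, 79.5]
tcp_rot: [-0.705, 0.706, -0.048, 0.053]
force: [2.0, 0.3, -2.2]
opening: 14.1
```

```bash
python3 j.py
```

```text
[-0.27  0.68  0.37  1.59 -0.29  0.92  1.62] [ 0.38 -0.18 -0.01] [ 2.   0.3 -2.2] 14.060160693661306
jaw 81.86000953713057
```

play_rows --pt "0 0 0 0 -2 0" --pt "0 0 0 0 -4 0" --pt "0 0 0 0 -5 0" --pt "0 0 0 0 -5 0"

```text
t: 29.0
position: [686.0, -23.7, 79.5]
tcp_rot: [-0.707, 0.707, -0.017, 0.022]
force: [1.1, 2.2, -2.6]
opening: 14.8
```

```bash
python3 j.py
```

```text
[-0.26  0.68  0.34  1.59 -0.27  0.91  1.69] [ 0.34 -0.2  -0.41] [ 1.1  2.2 -2.6] 14.790650859083787
jaw 86.81967931844224
```

The stop shows: the turning moment jumped to −0.41 N m at jaw bearing ≈85° and the opening widened. Release and rise, then look.

play_rows --pt "0 0 0 0 1.5 0" --pt "0 0 0 0 1.5 0" --pt "0 0 0 0 1.5 0" --fingers 40

```text
t: 29.25
position: [685.9, -24.1, 79.7]
tcp_rot: [-0.706, 0.707, -0.027, 0.032]
force: [-0.7, 0.5, -0.5]
opening: 30.1
```

play_rows --pt "0 0 0 0 0 0" --pt "0 -30 0 0 0 0" --pt "0 -70 0 0 0 0" --pt "0 -110 0 0 0 0" --pt "0 -130 30 0 0 0" --pt "0 -130 60 0 0 0" --pt "0 -130 90 0 0 0" --pt "0 -130 120 0 0 0" --pt "0 -130 120 0 0 0"

```text
t: 30.0
position: [694.6, 105.1, 209.2]
tcp_rot: [0.708, -0.705, 0.024, -0.028]
force: [-0.6, 1.1, -1.1]
opening: 40.0
```

```bash
python3 j.py
python3 - <<'E'
from h import *
c=snap("scene");t=snap("top")
a=cv2.resize(c["bgr"][195:270,225:300],None,fx=5,fy=5,interpolation=cv2.INTER_CUBIC)
a2=cv2.resize(c["bgr"][200:275,330:405],None,fx=5,fy=5,interpolation=cv2.INTER_CUBIC)
b=cv2.resize(t["bgr"][160:240,220:300],None,fx=5,fy=5,interpolation=cv2.INTER_CUBIC)
cv2.imwrite("pics/k10.png",np.hstack([a,b[:375,:400]]))
cv2.imwrite("pics/full10.png",t["bgr"])
E
```

```text
[-0.45  0.59  0.38  1.41 -0.23  1.18  1.45] [0.08 0.02 0.  ] [-0.6  1.1 -1.1] 40.007428569457005
jaw 85.75674051220003
```

View pics/k10.png

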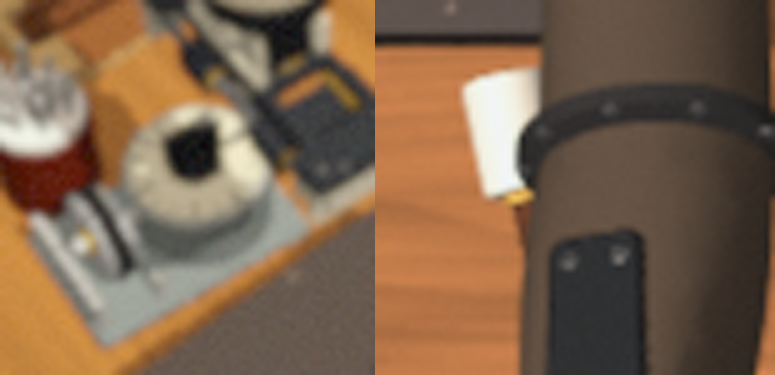

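The knob pointer now faces the robot (scene crop (235,135)), as the zero should. The maul is unmoved. Plan the maul grasp on the handle near the butt.

```bash
cat >> h.py <<'E'
E0=np.array([576.5,257.0]); BR=11.2; G=150.
def maul(phi,p,dz=3,ds=0,n=5):
    "TCP pose for maul raised phi deg with tool pitched p deg; prints shift/turn"
    f,q,b=np.deg2rad([phi,p,BR]); u=np.array([np.cos(b),np.sin(b)])
    s=-13.8*np.sin(f)-G*np.cos(f)+19*np.sin(q)+ds; z=G*np.sin(f)+31*np.cos(f)+dz-19*np.cos(q)
    X=np.r_[E0+u*s,z]; zj=np.r_[-u[1],u[0],0]; x0=np.r_[u,0]; y=np.sin(q)*x0-np.cos(q)*np.array([0,0,1.])
    M=np.c_[np.cross(y,zj),y,zj]; R0=rot().as_matrix(); p0=np.array(arm.state()["position"])
    print("phi",phi,"X",X.round(1),"shift",(R0.T@(X-p0)).round(1),"turn",Ro.from_matrix(R0.T@M).as_rotvec(degrees=True).round(1))
E
python3 - <<'E'
from h import *
maul(0,10,dz=110)
E
```

```text
phi 0 X [432.6 228.5 122.3] shift [-272.3   85.2  109.7] turn [  1.5 -15.7  -9.6]
```

play_rows --pt "-272 30 110 1.5 -15.7 -9.6" --pt "-272 30 110 1.5 -15.7 -9.6" --pt "-272 30 110 1.5 -15.7 -9.6" --pt "-272 30 110 1.5 -15.7 -9.6" --pt "-272 30 110 1.5 -15.7 -9.6" --pt "-272 85 110 1.5 -15.7 -9.6" --pt "-272 85 110 1.5 -15.7 -9.6" --pt "-272 85 110 1.5 -15.7 -9.6" --pt "-272 85 110 1.5 -15.7 -9.6" --pt "-272 85 110 1.5 -15.7 -9.6" --fingers 60

```text
t: 30.93
position: [432.2, 227.8, 122.1]
tcp_rot: [0.707, -0.695, -0.13, 0.008]
force: [0.8, 0.3, -0.3]
opening: 59.6
```

```bash
python3 j.py
python3 - <<'E'
from h import *
maul(0,10,dz=0)
c=snap("scene")
i=cv2.resize(c["bgr"][170:290,290:450],None,fx=4,fy=4,interpolation=cv2.INTER_CUBIC)
b=np.deg2rad(BR);u=np.r_[np.cos(b),np.sin(b),0]
for s in(0,-80,-150,-190):
    P=proj(c,np.r_[E0,31]+u*s); P=tuple(((P-[290,170])*4).astype(int).tolist()); print(P); cv2.circle(i,P,4,(0,0,255),-1)
cv2.imwrite("pics/m11.png",i)
E
```

```text
[-0.9   0.26  0.3   2.19 -0.01  0.55  1.16] [-0.01  0.18 -0.02] [ 0.8  0.3 -0.3] 59.563599537257716
jaw 101.19937127560036
phi 0 X [432.6 228.5  12.3] shift [-18.5 108.2   0.7] turn [ 0.  0. -0.]
(214, 393)
(269, 326)
(315, 270)
(341, 239)
```

View pics/m11.png

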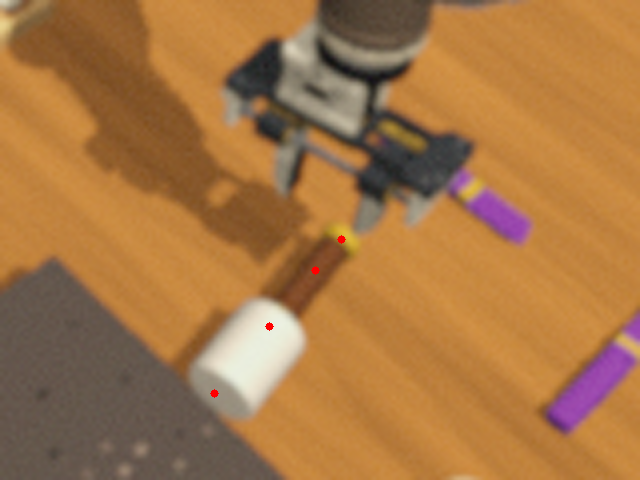

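Maul axis dots fall on the handle and butt (crop (315,270), (341,239)) and the head end at (217,395). Descend and take the handle with a light grip.

play_rows --pt "-6 35 0.7 0 0 0" --pt "-12 70 0.7 0 0 0" --pt "-17 98 0.7 0 0 0" --pt "-18.5 108 0.7 0 0 0" --pt "-18.5 108 0.7 0 0 0" --pt "-18.5 108 0.7 0 0 0"

```text
t: 31.48
position: [435.9, 227.6, 13.6]
tcp_rot: [0.707, -0.695, -0.129, 0.005]
force: [-0.4, 0.1, 1.2]
opening: 60.1
```

play_rows --pt "0 0 0 0 0 0" --pt "0 0 0 0 0 0" --pt "0 0 0 0 0 0" --pt "0 0 0 0 0 0" --pt "0 0 0 0 0 0" --pt "0 0 0 0 0 0" --pt "0 0 0 0 0 0" --fingers 0 --squeeze 12

```text
t: 32.07
position: [436.0, 228.0, 13.9]
tcp_rot: [0.707, -0.695, -0.13, 0.005]
force: [-0.1, 0.8, 0.5]
opening: 26.4
```

```bash
python3 j.py
python3 - <<'E'
from h import *
maul(0,10,dz=0);maul(15,15);maul(30,20)
E
```

```text
[-0.81  0.48  0.21  2.27 -0.09  0.25  1.22] [0.26 0.28 0.14] [-0.1  0.8  0.5] 26.44728382247313
jaw 100.99507590198289
phi 0 X [432.6 228.5  12.3] shift [-3.5  1.   1.2] turn [ 0.  -0.2  0.1]
phi 15 X [435.7 229.1  53.4] shift [  6.9 -38.9   1.2] turn [ 0.1 -0.2 -4.9]
phi 30 X [448.7 231.7  87. ] shift [ 25.8 -69.7   1.2] turn [ 0.1 -0.2 -9.9]
```

play_rows --pt "1 -10 0 0 0 -1" --pt "3 -20 0 0 0 -3" --pt "5 -30 0 0 0 -4" --pt "7 -39 0 0 0 -5" --pt "12 -47 0 0 0 -6" --pt "16 -55 0 0 0 -7.5" --pt "21 -63 0 0 0 -9" --pt "26 -70 0 0 0 -10" --pt "26 -70 0 0 0 -10"

```text
t: 32.82
position: [448.6, 230.5, 87.8]
tcp_rot: [0.705, -0.681, -0.19, -0.056]
force: [-3.5, -1.6, 1.0]
opening: 26.1
```

```bash
python3 j.py
python3 - <<'E'
from h import *
maul(30,20);maul(45,28);maul(60,35)
E
```

```text
[-1.1   0.32  0.49  2.34  0.03  0.2   1.08] [-0.3   0.84 -0.12] [-3.5 -1.6  1. ] 26.140415388860298
jaw 101.01812816896052
phi 30 X [448.7 231.7  87. ] shift [0.  0.9 1.1] turn [ 0.1 -0.2  0.2]
phi 45 X [471.6 236.2 114.2] shift [ 31.4 -16.6   1.2] turn [ 0.1 -0.2 -7.8]
phi 60 X [501.9 242.2 132.8] shift [ 66.7 -23.4   1.3] turn [  0.1  -0.2 -14.8]
```

play_rows --pt "8 -5 0 0 0 0" --pt "16 -9 0 0 0 0" --pt "24 -13 0 0 0 0" --pt "31 -17 0 0 0 0" --pt "40 -20 0 0 0 0" --pt "50 -23 0 0 0 0" --pt "60 -25 0 0 0 0" --pt "67 -27 0 0 0 0" --pt "67 -27 0 0 0 0"

```text
t: 33.57
position: [503.1, 241.2, 137.4]
tcp_rot: [0.705, -0.681, -0.19, -0.057]
force: [0.8, 0.3, -4.1]
opening: 27.2
```

```bash
python3 j.py
python3 - <<'E'
from h import *
maul(60,25);maul(75,30);maul(90,40)
c=snap("scene")
i=cv2.resize(c["bgr"][150:290,270:430],None,fx=4,fy=4,interpolation=cv2.INTER_CUBIC)
cv2.imwrite("pics/m12.png",i)
E
```

```text
[-1.03  0.29  0.47  2.18  0.02  0.37  1.15] [-0.08  0.88 -0.02] [ 0.8  0.3 -4.1] 27.17187392662948
jaw 100.97452034731243
phi 60 X [499.1 241.7 131.2] shift [-5.8  4.5  1.2] turn [ 0.1 -0.2 -4.7]
phi 75 X [534.7 248.7 139.5] shift [31.1  9.3  1.4] turn [ 0.1 -0.2 -9.7]
phi 90 X [574.9 256.7 138.4] shift [69.3 24.4  1.5] turn [  0.1  -0.2 -19.7]
```

View pics/m12.png

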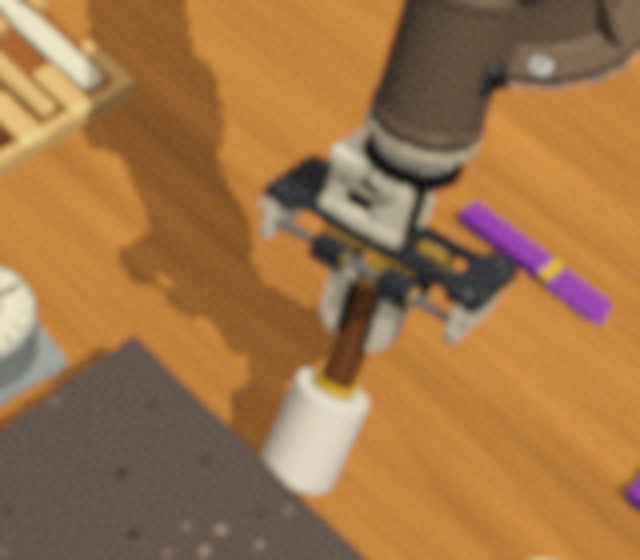

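The maul is held by the handle and raised to about 60°, with its head at crop (315,430) beside the stone edge. Carry on to upright.

play_rows --pt "8 2 0 0 0 -2" --pt "16 4 0 0 0 -5" --pt "24 7 0 0 0 -7" --pt "31 9 0 0 0 -10" --pt "40 12 0 0 0 -13" --pt "50 16 0 0 0 -15" --pt "59 20 0 0 0 -18" --pt "64 22 0 0 0 -20" --pt "64 22 0 0 0 -20"

```text
t: 34.37
position: [544.6, 230.4, 132.0]
tcp_rot: [0.677, -0.676, -0.258, -0.136]
force: [0.0, -0.4, -0.2]
opening: 0.5
```

```bash
python3 j.py
python3 - <<'E'
from h import *
maul(90,40,dz=3);maul(90,45,dz=0)
c=snap("scene");t=snap("top")
i=cv2.resize(c["bgr"][180:280,290:400],None,fx=4,fy=4,interpolation=cv2.INTER_CUBIC)
cv2.imwrite("pics/m13.png",i)
m=cv2.inRange(cv2.cvtColor(c["bgr"],cv2.COLOR_BGR2HSV),(0,0,150),(180,60,255))[225:285,310:370]
k=max(cv2.findContours(m,0,1)[0],key=cv2.contourArea); print("white head scene",cv2.minAreaRect(k),cv2.boundingRect(k))
E
```

```text
[-1.07  0.33  0.49  2.28  1.07  0.15  0.08] [-0.06  0.61 -0.01] [ 0.  -0.4 -0.2] 0.5166789418208134
jaw 99.51462763542513
phi 90 X [574.9 256.7 138.4] shift [32.9 12.  20.6] turn [ 3.1  0.2 -7.8]
phi 90 X [576.1 256.9 136.6] shift [33.  14.3 20.7] turn [  3.1   0.3 -12.8]
white head scene ((51.00000762939453, 22.500001907348633), (17.67766761779785, 27.577163696289062), 45.0) (37, 9, 23, 28)
```

View pics/m13.png

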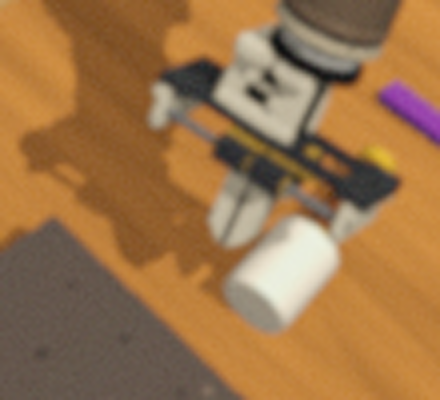

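The maul slipped out (opening 0.5) and lies again, head end at crop (248,305), butt at (378,160), rolled to the left. Forward pitch ran the wrist to q6's limit, so next time I'll pitch backwards (rigid turn). Lift clear and measure again.

play_rows --pt "0 -20 -10 0 0 3" --pt "0 -40 -30 0 0 6" --pt "0 -60 -60 0 0 10" --pt "-20 -80 -90 0 0 14" --pt "-20 -90 -120 0 0 18" --pt "-20 -90 -150 0 0 22" --pt "-20 -90 -180 0 0 22" --pt "-20 -90 -220 0 0 22" --pt "-20 -90 -260 0 0 22" --pt "-20 -90 -260 0 0 22" --fingers 60

```text
t: 35.3
position: [523.8, -33.1, 210.6]
tcp_rot: [-0.692, 0.711, 0.126, 0.004]
force: [0.1, 0.3, -0.2]
opening: 58.9
```

```bash
python3 j.py
cat > mm.py <<'E'
from h import *
for n,(u0,v0,u1,v1) in(("top",(190,160,290,260)),("scene",(310,180,440,300))):
    c=snap(n); b=c["bgr"][v0:v1,u0:u1]; h=cv2.cvtColor(b,cv2.COLOR_BGR2HSV)
    w=cv2.inRange(h,(0,0,140),(180,70,255)); y=cv2.inRange(h,(22,140,120),(34,255,255))
    for nm,m in(("white",w),("brass",y)):
        for k in sorted(cv2.findContours(m,0,1)[0],key=cv2.contourArea)[::-1][:3]:
            if cv2.contourArea(k)<4: continue
            M=cv2.moments(k);u,v=M["m10"]/M["m00"]+u0,M["m01"]/M["m00"]+v0
            r=cv2.minAreaRect(k); bx=cv2.boxPoints(r)+[u0,v0]
            print(n,nm,int(M["m00"]),np.round([u,v],1),onz(c,u,v,31).round(1)[:2],"box@31",[onz(c,*p,31).round(0)[:2].tolist() for p in bx],bx.round(0).tolist() if n=="scene" else "")
E
python3 mm.py
```

```text
[-0.03  0.19 -0.02  2.    0.03  0.77  1.67] [0.05 0.2  0.02] [ 0.1  0.3 -0.2] 58.911091073646546
jaw 99.73845531759466
top white 347 [250.5 200.7] [486.7 240.8] box@31 [[523.0, 275.0], [532.0, 219.0], [451.0, 206.0], [442.0, 262.0]] 
top white 6 [190.4 192.2] [518.7 449.4] box@31 [[505.0, 451.0], [533.0, 451.0], [533.0, 448.0], [505.0, 447.0]] 
scene white 466 [360.3 247.8] [480.2 237.2] box@31 [[534.0, 214.0], [424.0, 194.0], [425.0, 261.0], [532.0, 278.0]] [[344.0, 252.0], [363.0, 231.0], [377.0, 243.0], [358.0, 265.0]]
scene white 101 [406.1 295.4] [499.2 454.6] box@31 [[504.0, 430.0], [470.0, 461.0], [490.0, 479.0], [525.0, 448.0]] [[399.0, 291.0], [414.0, 291.0], [414.0, 299.0], [399.0, 299.0]]
scene brass 8 [384.9 219.3] [332.4 210.8] box@31 [[336.0, 200.0], [327.0, 199.0], [330.0, 223.0], [338.0, 224.0]] [[382.0, 218.0], [384.0, 217.0], [388.0, 221.0], [387.0, 223.0]]
```

```bash
sed -i 's/^E0=.*/E0=np.array([527.5,247.]); BR=9.5; G=150./; s/s=-13.8\*/s=35*/' h.py
python3 - <<'E'
from h import *
maul(0,10,dz=90)
E
```

```text
phi 0 X [382.8 222.8 102.3] shift [-113.6   76.5  285.8] turn [2.6 0.1 0.4]
```

play_rows --pt "-113.6 0 286 2.6 0 0.4" --pt "-113.6 0 286 2.6 0 0.4" --pt "-113.6 0 286 2.6 0 0.4" --pt "-113.6 0 286 2.6 0 0.4" --pt "-113.6 76 286 2.6 0 0.4" --pt "-113.6 76 286 2.6 0 0.4" --pt "-113.6 76 286 2.6 0 0.4" --pt "-113.6 76 286 2.6 0 0.4" --pt "-113.6 76 286 2.6 0 0.4" --pt "-113.6 76 286 2.6 0 0.4"

```text
t: 36.23
position: [380.6, 225.2, 102.0]
tcp_rot: [0.708, -0.696, -0.121, 0.001]
force: [0.2, 0.1, 0.6]
opening: 59.9
```

```bash
python3 j.py
python3 - <<'E'
from h import *
maul(0,0,dz=0);maul(0,5,dz=0)
E
```

```text
[-0.56  0.25 -0.2   2.27  0.29  0.5   0.75] [0.01 0.26 0.02] [0.2 0.1 0.6] 59.85186525895856
jaw 99.88744987236613
phi 0 X [379.6 222.2  12. ] shift [-16.8  88.4  -2.9] turn [-0.1  0.4  9.8]
phi 0 X [381.2 222.5  12.1] shift [-15.2  88.6  -2.9] turn [-0.1  0.4  4.8]
```

play_rows --pt "-6 30 -3 0 0.4 5" --pt "-12 60 -3 0 0.4 10" --pt "-16 80 -3 0 0.4 10" --pt "-17 88 -3 0 0.4 10" --pt "-17 88 -3 0 0.4 10" --pt "-17 88 -3 0 0.4 10"

```text
t: 36.73
position: [379.3, 221.7, 13.1]
tcp_rot: [0.705, -0.704, -0.057, 0.06]
force: [-0.5, 0.2, 0.1]
opening: 60.0
```

play_rows --pt "0 0 0 0 0 0" --pt "0 0 0 0 0 0" --pt "0 0 0 0 0 0" --pt "0 0 0 0 0 0" --pt "0 0 0 0 0 0" --pt "0 0 0 0 0 0" --pt "0 0 0 0 0 0" --fingers 0 --squeeze 25

```text
t: 37.32
position: [379.3, 221.8, 13.2]
tcp_rot: [0.705, -0.704, -0.057, 0.06]
force: [-0.8, -1.0, 2.4]
opening: 26.0
```

```bash
python3 j.py
python3 - <<'E'
from h import *
maul(0,0,dz=0);maul(15,-8);maul(30,-16)
E
```

```text
[-0.48  0.48 -0.22  2.21  0.21  0.47  0.87] [ 0.05  0.05 -0.04] [-0.8 -1.   2.4] 26.049831103355572
jaw 99.47150921567359
phi 0 X [379.6 222.2  12. ] shift [0.3 1.2 0.4] turn [-0.1 -0.  -0.2]
phi 15 X [390.9 224.1  53. ] shift [ 11.7 -39.8   0.5] turn [-0.1 -0.   7.8]
phi 30 X [411.5 227.6  86.6] shift [ 32.4 -73.5   0.6] turn [-0.1 -0.  15.8]
```

play_rows --pt "3 -10 0 0 0 2" --pt "6 -20 0 0 0 4" --pt "9 -30 0 0 0 6" --pt "12 -40 0 0 0 8" --pt "17 -48 0 0 0 10" --pt "22 -57 0 0 0 12" --pt "27 -65 0 0 0 14" --pt "32 -73 0 0 0 16" --pt "32 -73 0 0 0 16"

```text
t: 38.07
position: [413.3, 227.1, 86.4]
tcp_rot: [-0.691, 0.705, -0.042, -0.157]
force: [1.8, 0.2, -2.4]
opening: 26.2
```

```bash
python3 j.py
python3 - <<'E'
from h import *
maul(45,-25);maul(60,-33)
E
```

```text
[-0.31  0.54 -0.31  1.86  0.05  1.02  1.11] [ 0.11 -0.65 -0.04] [ 1.8  0.2 -2.4] 26.170734758797085
jaw 99.36984039484045
phi 45 X [439.4 232.3 113.8] shift [ 17.9 -33.7   1. ] turn [-0.2 -0.1  8.8]
phi 60 X [473.2 237.9 132.5] shift [ 45.7 -61.2   1.1] turn [-0.2 -0.  16.8]
```

play_rows --pt "4 -8 0 0 0 2" --pt "9 -17 0 0 0 4" --pt "14 -25 0 0 0 7" --pt "18 -34 0 0 0 9" --pt "25 -41 0.5 0 0 11" --pt "32 -48 1 0 0 13" --pt "39 -55 1 0 0 15" --pt "46 -61 1 0 0 17" --pt "46 -61 1 0 0 17"

```text
t: 38.82
position: [474.3, 237.7, 130.7]
tcp_rot: [-0.66, 0.691, -0.147, -0.257]
force: [-1.0, -0.6, -0.4]
opening: 27.0
```

```bash
python3 j.py
python3 - <<'E'
from h import *
maul(75,-42);maul(90,-50)
E
```

```text
[-0.29  0.76 -0.29  1.43 -0.02  1.52  1.18] [ 0.13 -0.25 -0.03] [-1.  -0.6 -0.4] 27.022208395122448
jaw 99.30062638859049
phi 75 X [510.  244.1 141.8] shift [ 24.3 -29.1   0.6] turn [-0.2 -0.1  8.7]
phi 90 X [547.7 250.4 140.8] shift [ 56.7 -49.2   0.7] turn [-0.2 -0.1 16.7]
```

play_rows --pt "6 -7 0 0 0 2" --pt "12 -15 0 0 0 4" --pt "18 -22 0 0 0 7" --pt "24 -29 0 0 0 9" --pt "32 -35 0.5 0 0 11" --pt "40 -40 0.5 0 0 13" --pt "48 -45 0.5 0 0 15" --pt "57 -49 0.5 0 0 17" --pt "57 -49 0.5 0 0 17"

```text
t: 39.57
position: [545.2, 250.2, 136.1]
tcp_rot: [-0.615, 0.662, -0.247, -0.35]
force: [1.2, 0.7, -4.4]
opening: 26.1
```

```bash
python3 j.py; python3 mm.py
python3 - <<'E'
from h import *
maul(90,-50); c=snap("scene"); t=snap("top")
for n,k in(("scene",c),("top",t)):
    print(n,[proj(k,X).round(1).tolist() for X in((562,253,0),(562,253,80),(562,253,190))])
E
```

```text
[-0.34  1.06 -0.16  0.93 -0.12  2.    1.25] [ 0.36 -1.8  -0.02] [ 1.2  0.7 -4.4] 26.14748594031505
jaw 99.20371301818821
top white 25 [232.1 173.8] [581.1 304.5] box@31 [[594.0, 315.0], [599.0, 301.0], [558.0, 287.0], [553.0, 302.0]] 
top white 15 [208.6 168.5] [600.5 386.5] box@31 [[607.0, 399.0], [615.0, 390.0], [588.0, 369.0], [581.0, 379.0]] 
top white 4 [190.4 192. ] [519.3 449.5] box@31 [[505.0, 451.0], [533.0, 451.0], [533.0, 448.0], [505.0, 447.0]] 
scene white 197 [329.  240.4] [537.5 145.7] box@31 [[556.0, 90.0], [484.0, 98.0], [525.0, 225.0], [593.0, 215.0]] [[314.0, 233.0], [331.0, 223.0], [348.0, 253.0], [331.0, 263.0]]
scene white 102 [406.1 295.4] [499.3 454.5] box@31 [[504.0, 430.0], [470.0, 461.0], [490.0, 479.0], [525.0, 448.0]] [[399.0, 291.0], [414.0, 291.0], [414.0, 299.0], [399.0, 299.0]]
scene white 81 [345.1 269.8] [576.4 264.3] box@31 [[586.0, 227.0], [561.0, 224.0], [563.0, 289.0], [588.0, 292.0]] [[335.0, 264.0], [340.0, 259.0], [354.0, 273.0], [349.0, 278.0]]
scene brass 62 [350.  234.8] [469.  176.6] box@31 [[471.0, 154.0], [445.0, 177.0], [468.0, 200.0], [494.0, 178.0]] [[345.0, 231.0], [355.0, 231.0], [355.0, 239.0], [345.0, 239.0]]
phi 90 X [547.7 250.4 140.8] shift [-0.8 -4.9  0. ] turn [-0.2 -0.1 -0. ]
scene [[345.5, 269.9], [346.5, 256.9], [347.9, 237.1]]
top [[248.4, 180.0], [244.6, 177.5], [238.7, 173.7]]
```

play_rows --pt "1 1 0 0 0 0" --pt "2 1.6 0 0 0 0" --pt "3 2.4 0 0 0 0" --pt "3.9 3.2 0 0 0 0" --pt "3.9 3.2 0 0 0 0"

```text
t: 40.18
position: [544.3, 249.8, 135.5]
tcp_rot: [-0.616, 0.662, -0.246, -0.351]
force: [0.6, -0.3, 9.3]
opening: 26.5
```

```bash
python3 j.py
```

```text
[-0.34  1.06 -0.16  0.93 -0.12  2.    1.25] [-0.09  0.54  0.05] [ 0.6 -0.3  9.3] 26.532552487178336
jaw 99.29088489495352
```

play_rows --pt "0 0 0 0 0 0" --pt "0 0 0 0 0 0" --pt "0 0 0 0 0 0" --pt "0 0 0 0 0 0" --squeeze 4

```text
t: 40.52
position: [544.2, 249.8, 135.8]
tcp_rot: [-0.616, 0.662, -0.246, -0.351]
force: [1.9, 1.0, 0.6]
opening: 26.8
```

```bash
python3 j.py
python3 - <<'E'
from h import *
c=snap("scene");b=c["bgr"][210:290,320:380];cv2.imwrite("pics/m16.png",cv2.resize(b,None,fx=6,fy=6,interpolation=cv2.INTER_CUBIC))
h=cv2.cvtColor(b,cv2.COLOR_BGR2HSV)
y=cv2.inRange(h,(22,120,110),(36,255,255)); print("brass",np.argwhere(y).mean(0)[::-1]+[320,210],y.sum()/255)
w=cv2.inRange(h,(0,0,135),(180,70,255))
for k in cv2.findContours(w,0,1)[0]:
    if cv2.contourArea(k)>15:print("white",np.array(cv2.boundingRect(k))+[320,210,0,0],cv2.contourArea(k))
for x in(558,562,566):print([proj(c,X).round(1).tolist() for X in((x,253,0),(x,253,80),(x,253,190))])
E
```

```text
[-0.34  1.06 -0.16  0.93 -0.12  2.    1.25] [ 0.18 -0.88  0.05] [1.9 1.  0.6] 26.788128898137398
jaw 99.28703542888793
brass [349.7972973  234.95945946] 74.0
white [338 263  15  15] 85.5
white [349 253   8  11] 31.5
white [320 231  23  34] 183.0
[[346.4, 269.2], [347.4, 256.2], [348.8, 236.3]]
[[345.5, 269.9], [346.5, 256.9], [347.9, 237.1]]
[[344.7, 270.6], [345.6, 257.6], [346.9, 237.8]]
```

Upright evidence: brass at (349.8,235), against (348.7,236.4) predicted for a vertical maul. Release and back off along the fingers.

play_rows --pt "0 0 0 0 0 0" --pt "0 0 0 0 0 0" --pt "0 0 0 0 0 0" --pt "0 -10 0 0 0 0" --pt "0 -25 0 0 0 0" --pt "0 -45 0 0 0 0" --pt "0 -70 0 0 0 0" --pt "0 -95 0 0 0 0" --pt "0 -120 0 0 0 0" --pt "0 -120 0 0 0 0" --fingers 60

```text
t: 41.4
position: [663.6, 234.3, 249.4]
tcp_rot: [0.729, -0.619, 0.236, 0.172]
force: [0.0, 4.7, -8.4]
opening: 59.8
```

```bash
python3 j.py
python3 - <<'E'
from h import *
c=snap("scene");b=c["bgr"][210:290,320:380]
h=cv2.cvtColor(b,cv2.COLOR_BGR2HSV)
y=cv2.inRange(h,(22,120,110),(36,255,255)); print("brass",np.argwhere(y).mean(0)[::-1]+[320,210],y.sum()/255)
w=cv2.inRange(h,(0,0,135),(180,70,255))
for k in cv2.findContours(w,0,1)[0]:
    if cv2.contourArea(k)>15:print("white",np.array(cv2.boundingRect(k))+[320,210,0,0],cv2.contourArea(k),[onz(c,*(q),0).round(0)[:2].tolist() for q in (cv2.boxPoints(cv2.minAreaRect(k))+[320,210])])
t=snap("top");b=t["bgr"][150:200,220:270];h=cv2.cvtColor(b,cv2.COLOR_BGR2HSV)
for n,lo,hi in(("w",(0,0,135),(180,70,255)),("brass",(20,110,110),(36,255,255))):
  for k in cv2.findContours(cv2.inRange(h,lo,hi),0,1)[0]:
    if cv2.contourArea(k)>3:
        (u,v),wh,_=cv2.minAreaRect(k);print("top",n,u+220,v+150,wh,onz(t,u+220,v+150,80).round(1),onz(t,u+220,v+150,190).round(1))
E
```

```text
[-0.32  0.95  0.21  0.73 -0.47  2.    1.24] [ 0.04 -0.95 -0.24] [ 0.   4.7 -8.4] 59.764344458772264
jaw 82.47269754877735
brass [348.21276596 238.56382979] 94.0
white [337 251  20  27] 278.0 [[532.0, 180.0], [484.0, 224.0], [555.0, 295.0], [601.0, 253.0]]
white [320 241  12  19] 70.0 [[599.0, 152.0], [526.0, 126.0], [522.0, 146.0], [595.0, 172.0]]
top w 244.09898376464844 182.3857879638672 (7.765927791595459, 15.816844940185547) [545.6 254.7  80. ] [534.7 236.2 190. ]
top w 246.75000381469727 170.25000190734863 (7.071067810058594, 3.5355336666107178) [586.4 245.8  80. ] [572.4 228.  190. ]
top brass 238.5 173.5 (9.0, 9.0) [575.8 273.5  80. ] [562.6 253.6 190. ]
```

Maul stands: brass centre at (562.6,253.6), about 3 mm off the stone. I'll butt it against the stone by pushing low on the head with shut fingers.

```bash
cat >> h.py <<'E'
def gop(X,br,p):
    b,q=np.deg2rad([br,p]); u=np.r_[np.cos(b),np.sin(b),0]; zj=np.r_[-u[1],u[0],0]; y=np.sin(q)*u-np.cos(q)*np.array([0,0,1.])
    M=np.c_[np.cross(y,zj),y,zj]; R0=rot().as_matrix(); p0=np.array(arm.state()["position"])
    print("X",X,"shift",(R0.T@(np.array(X)-p0)).round(1),"turn",Ro.from_matrix(R0.T@M).as_rotvec(degrees=True).round(1))
E
python3 -c "
from h import *
gop((520,100,260),0,0)"; python3 j.py
```

```text
X (520, 100, 260) shift [-119.9   53.9 -164.2] turn [-11.   -3.4 -32.2]
[-0.32  0.94  0.18  0.7  -0.48  2.    1.24] [-0.07 -0.51 -0.04] [-0.3  1.4  1.8] 60.21976200209243
jaw 83.71831487329413
```

play_rows --pt "-120 54 -164 -11 -3.4 -32.2" --pt "-120 54 -164 -11 -3.4 -32.2" --pt "-120 54 -164 -11 -3.4 -32.2" --pt "-120 54 -164 -11 -3.4 -32.2" --pt "-120 54 -164 -11 -3.4 -32.2" --pt "-120 54 -164 -11 -3.4 -32.2" --pt "-120 54 -164 -11 -3.4 -32.2" --pt "-120 54 -164 -11 -3.4 -32.2" --pt "-120 54 -164 -11 -3.4 -32.2" --fingers 0 --squeeze 20

```text
t: 42.25
position: [519.6, 100.8, 262.0]
tcp_rot: [0.708, -0.706, -0.001, -0.001]
force: [0.5, 0.6, 0.9]
opening: 4.5
```

```bash
python3 j.py; python3 -c "
from h import *
gop((430,253,150),0,10)"
```

```text
[-0.51  0.25  0.27  1.77 -0.07  1.13  1.36] [ 0.05 -0.02 -0.01] [0.5 0.6 0.9] 4.545452550486583
jaw 90.04245812645743
X (430, 253, 150) shift [-89.8 112.2 151.9] turn [-0.2  0.  -9.8]
```

play_rows --pt "-90 40 60 0 0 -5" --pt "-90 60 100 0 0 -10" --pt "-90 112 152 0 0 -10" --pt "-90 112 152 0 0 -10" --pt "-90 112 152 0 0 -10" --pt "-90 112 152 0 0 -10" --pt "-90 112 152 0 0 -10" --pt "-90 112 152 0 0 -10"

```text
t: 42.92
position: [431.2, 254.2, 150.5]
tcp_rot: [0.705, -0.703, -0.063, -0.062]
force: [0.5, -0.4, -0.6]
opening: 0.5
```

```bash
python3 j.py; python3 -c "
from h import *
gop((470,253,20),0,18)"
```

```text
[-0.85  0.24  0.14  2.11  0.13  0.66  0.77] [0.01 0.24 0.01] [ 0.5 -0.4 -0.6] 0.5177479244968016
jaw 90.08841733337445
X (470, 253, 20) shift [ 15.1 135.3  -1.7] turn [-0.2  0.  -7.8]
```

play_rows --pt "4 35 -1 0 0 -2" --pt "8 70 -1 0 0 -4" --pt "12 105 -1 0 0 -6" --pt "15 128 -1 0 0 -7" --pt "15 135 -1 0 0 -8" --pt "15 135 -1 0 0 -8" --pt "15 135 -1 0 0 -8"

```text
t: 43.5
position: [471.4, 253.0, 20.8]
tcp_rot: [0.699, -0.697, -0.112, -0.112]
force: [0.7, -0.1, 0.7]
opening: 0.4
```

```bash
python3 j.py; python3 -c "
from h import *
gop((512,253,20),0,20);gop((530,253,20),0,20)"
```

```text
[-0.99  0.51  0.33  2.26  0.32  0.16  0.54] [0.03 0.36 0.02] [ 0.7 -0.1  0.7] 0.3557295758636492
jaw 89.99363130658149
X (512, 253, 20) shift [38.3 13.5  0. ] turn [-0.1 -0.  -1.8]
X (530, 253, 20) shift [55.4 19.1  0. ] turn [-0.1 -0.  -1.8]
```

play_rows --pt "8 3 0 0 0 0" --pt "16 6 0 0 0 0" --pt "23 8 0 0 0 0" --pt "30 10 0 0 0 0" --pt "35 12 0 0 0 0" --pt "38 13 0 0 0 0" --pt "38 13 0 0 0 0"

```text
t: 44.08
position: [512.5, 252.8, 20.6]
tcp_rot: [0.699, -0.697, -0.112, -0.113]
force: [0.3, 0.4, -0.6]
opening: 0.5
```

play_rows --pt "1.5 0.5 0 0 0 0" --pt "3 1 0 0 0 0" --pt "4.5 1.6 0 0 0 0" --pt "6 2.1 0 0 0 0" --pt "7.5 2.6 0 0 0 0" --pt "9 3 0 0 0 0"

```text
t: 44.58
position: [521.9, 252.8, 20.5]
tcp_rot: [0.699, -0.697, -0.112, -0.113]
force: [-3.5, 0.7, 0.2]
opening: 0.4
```

```bash
python3 j.py
```

```text
[-0.85  0.54  0.25  2.16  0.32  0.21  0.61] [0.14 1.02 0.  ] [-3.5  0.7  0.2] 0.444036202883344
jaw 89.95008278555132
```

play_rows --pt "0.5 0.2 0 0 0 0" --pt "1 0.3 0 0 0 0" --pt "1.5 0.5 0 0 0 0" --pt "2 0.7 0 0 0 0" --pt "2 0.7 0 0 0 0"

```text
t: 45.0
position: [523.8, 252.7, 20.4]
tcp_rot: [0.699, -0.697, -0.112, -0.112]
force: [-3.6, 0.1, 1.2]
opening: 0.1
```

play_rows --pt "0.5 0.2 0 0 0 0" --pt "1 0.3 0 0 0 0" --pt "1.5 0.5 0 0 0 0" --pt "2 0.7 0 0 0 0" --pt "2 0.7 0 0 0 0"

```text
t: 45.42
position: [526.1, 252.7, 20.3]
tcp_rot: [0.699, -0.697, -0.112, -0.113]
force: [-2.4, -0.8, 1.2]
opening: 0.5
```

play_rows --pt "0.5 0.2 0 0 0 0" --pt "1 0.3 0 0 0 0" --pt "1.5 0.5 0 0 0 0" --pt "2 0.7 0 0 0 0" --pt "2 0.7 0 0 0 0"

```text
t: 45.83
position: [528.5, 252.7, 20.4]
tcp_rot: [0.699, -0.697, -0.112, -0.113]
force: [-3.3, -0.3, 1.6]
opening: 0.4
```

play_rows --pt "0.5 0.2 0 0 0 0" --pt "1 0.3 0 0 0 0" --pt "1.5 0.5 0 0 0 0" --pt "2 0.7 0 0 0 0" --pt "2 0.7 0 0 0 0"

```text
t: 46.25
position: [529.9, 252.6, 20.1]
tcp_rot: [0.699, -0.698, -0.111, -0.112]
force: [-6.3, -0.5, 4.6]
opening: 0.4
```

play_rows --pt "0.7 0.2 0 0 0 0" --pt "1.4 0.4 0 0 0 0" --pt "2 0.7 0 0 0 0" --pt "2 0.7 0 0 0 0"

```text
t: 46.58
position: [530.2, 252.6, 19.7]
tcp_rot: [0.699, -0.698, -0.111, -0.111]
force: [-12.5, -0.4, 8.5]
opening: 0.4
```

```bash
python3 j.py
```

```text
[-0.83  0.55  0.23  2.14  0.31  0.23  0.63] [ 0.    2.32 -0.01] [-12.5  -0.4   8.5] 0.4454214894842642
jaw 90.01028566749268
```

Head is firmly butted (12.5 N, no further travel). Back off and take the final composite view.

play_rows --pt "-3 -1 0 0 0 0" --pt "-10 -3.5 0 0 0 0" --pt "-25 -9 0 0 0 0" --pt "-40 -14 0 0 0 3" --pt "-60 -40 0 0 0 8" --pt "-60 -80 0 0 0 15" --pt "-60 -120 -40 0 0 20" --pt "-60 -160 -80 0 0 20" --pt "-60 -200 -120 0 0 20" --pt "-60 -200 -160 0 0 20"

```text
t: 47.42
position: [418.2, 132.0, 175.1]
tcp_rot: [0.708, -0.706, 0.011, 0.011]
force: [1.2, 0.4, 0.3]
opening: 1.0
```

play_rows --pt "-40 -20 -40 0 0 0" --pt "-80 -30 -80 0 0 0" --pt "-100 -30 -120 0 0 0" --pt "-120 -30 -150 0 0 0" --pt "-120 -30 -150 0 0 0" --pt "-120 -30 -150 0 0 0"

```text
t: 47.92
position: [295.7, -22.1, 208.3]
tcp_rot: [0.708, -0.706, 0.013, 0.009]
force: [-0.2, 0.0, 0.2]
opening: 0.6
```

```bash
python3 j.py
python3 - <<'E'
from h import *
c=snap("scene");t=snap("top")
f=lambda i,s:cv2.resize(i,None,fx=s,fy=s,interpolation=cv2.INTER_CUBIC)
a=f(t["bgr"][110:235,215:440],3.5)[:,:788]; b=f(c["bgr"][140:280,200:400],1)
s=f(c["bgr"][200:285,225:370],2.2); k=f(c["bgr"][140:225,195:305],2.2)
bot=np.zeros((190,788,3),np.uint8); bot[:187,:319]=s[:187,:319]; bot[:187,330:330+242]=k[:187,:242]
cv2.imwrite("pics/final.png",f(np.vstack([a,bot]),0.94))
hh=cv2.cvtColor(t["bgr"][150:200,220:270],cv2.COLOR_BGR2HSV)
y=cv2.inRange(hh,(20,110,110),(36,255,255)); v,u=np.argwhere(y).mean(0); print("butt",onz(t,u+220,v+150,190))
E
```

```text
[-0.11 -0.08  0.01  2.27 -0.01  0.98  1.47] [ 0.01  0.01 -0.02] [-0.2  0.   0.2] 0.6391418331958647
jaw 89.67053583980599
butt [568.73924679 252.72019582 190.        ]
```

View pics/final.png

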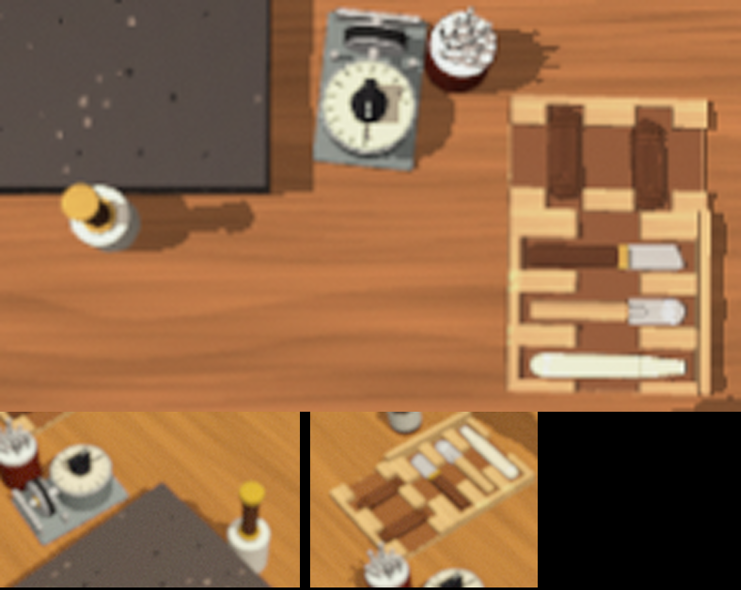

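The final view shows all five pieces flat in the tray with blades and point to the guard. The pointer is at the robot side (370,125), and the maul stands against the stone at (100,215). Hand in.

```bash
python3 -c "
from rig import arm
print(arm.job_done())"
```

```text
the job is handed in; nothing more can be done
None
```

The bench is cleared and the job is handed in, after about 48 s of robot time.

- **Long tools:** the knife is in lane2, the spatula in lane1 and the folder in lane0. All lie flat with the blade or point towards the guard.
- **Slickers:** slicker_b is in cross1 and slicker_a in cross0.
- **Counter knob:** I turned it about 180° anticlockwise until the turning moment jumped to −0.41 N m, which I took as the zero stop. The final picture shows the pointer towards the robot. I eased the tool back 1.5° while opening the fingers and did not measure the knob angle after that.
- **Maul:** it stands upright on its head, pushed against the stone until the force reached 12.5 N with no further travel. The butt measured at (569, 253), so its axis is about 28 mm from the stone face I measured. That is 3 mm less than the head's 31 mm radius and within the measuring error.

**What went wrong:**
- **Dropped maul:** on the first lift the maul slipped out of the grip at about 60°, as the wrist reached a joint limit. It dropped back onto the bench and rolled a little, so I measured it again and raised it with a different wrist motion.
- **Joint limit:** in that second lift joint 6 sat at its 2.0 rad limit. The readings never showed it past the limit.

The last picture shows the jar where it stood. The bottle is partly in view and the spool is out of frame; I never touched or moved near either.

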